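Pin a tube carousel to a shaker spindle with an R-clip

ROBOT

A 6-joint arm with a two-finger parallel gripper is mounted at the origin on a cart in front of the work surface, level with it; the furniture and walls round the work are solid. World frame = base frame: x ahead of the robot, y to its left, z up, the work surface at z = 0. Lengths are in mm, angles in rad, forces in N, time in s.
With the tool pointing down it reaches from about 400 to 925 mm from the base axis. Payload 12.5 kg.
Tool frame: the origin (TCP) lies at the very end of the fingers, on their centre line; the grasp point (between the pads) lies 19 mm behind it (env.grip_point_offset is the distance from the TCP to the grasp point, in mm); z points along the fingers, y is the direction in which the jaws open and shut (so a half turn about z gives the same grasp; the last joint's range is limited). The gripper opens to 95 mm and grips with 3 to 60 N. Pads are 20 mm wide; open, the fingers measure 119 mm over their backs; the gripper's body (75 mm by 180 mm) begins 59 mm behind the grasp point.
Start: joints at [1.213, 0.491, 1.559, -0, 1.092, -0.106], TCP at [155.699, 605.314, 214.661] pointing down, gripper open.
Joint ranges: [-3.1, 3.1], [-0.84, 2.19], [0.05, 2.79], [-1.13, 4.28], [0.06, 2.93], [-2.69, 2.69]. Speed limits (rad/s): [2.22, 2.22, 2.79, 3.14, 3.14, 3.14].

INTERFACE

Orientations are given as [roll, pitch, yaw] about the fixed x, y, z axes, in that order (R = Rz(yaw) Ry(pitch) Rx(roll)).
In Python, from cell import env gives the robot as it stands.
- The arm moves only by the tool drive_tool, never from a script. Its argument "commands" is a list of rows, each an object of numbers: "dx", "dy", "dz": the shift along the world's x, y, z in mm; "yaw": the turn about the world's z in degrees. In form: [{"dx": .., "dy": .., "dz": .., "yaw": ..}, ...]. A call has 1 to 5 rows; each row shifts and turns the commanded pose from where the row before left it; what a row does not reach is not made up. A row lasts 1/12 s, in which the tool goes at most 41.7 mm and 7.16 degrees, less where a joint would pass 70% of its speed; a pose out of reach is approached as far as the arm can. A call with a gripper value outside its range is refused whole. "grip" is the opening, from 0 (shut) to 1 (fully open), set as the call begins (left out, the last holds). The fingers move at their own pace and stop on an object; the grip force is fixed at half the most. Time passes only in rows, so rows that do not move let the fingers close. It gives the time, the measured TCP pose, the force and the opening at its end, in the units of the state.
- env.state(): the state, without advancing time (a new reading comes with each control period).
- env.read_camera(name): name is "scene" or "top" or "wrist"; returns the picture (400x640x3 uint8, red, green, blue); there is no depth.
- env.calibration(name): a dict with "intrinsics" (3x3 intrinsics, pixels), "dist_coeffs" ([k1, k2, p1, p2, k3] as OpenCV has them; the pictures are not rectified), "rvec" (rotation vector, rad) and "tvec" (3), from world to camera coordinates, as OpenCV has them. Camera axes: x right, y down, z forward; pixel columns grow to the right and rows downward; lengths in mm; the calibration is good to about 2 mm. A picture is of the moment at which its call begins: read the wrist's pose just before it. calibration takes no time and is no camera call; for the wrist camera it gives the pose at the moment of the call.
- env.job_done(): hands the job in, once; it reports no verdict.
Trained networks look in the newest picture that a camera, given by its name, has taken for a name from the list of things; names that differ only in an ending like _2 or _b are one class to them, and where a whole thing is asked for, a point or a joint stands for the part that bears it (a point fixed in the world has none). Each returns a list of dicts, best first, with "conf" (0 to 1); they miss things now and then, are a little off and sometimes report something else, mostly with a low value. They report only what shows in the picture. A call takes as long as a camera call.
- env.trace(query, camera): "pixels" (400x640 bool, what is visible of it) and "pixel" ([column, row] in pixels, amid what is visible of it).
- env.place_of(query, camera): "pixel" ([column, row] in pixels: a listed point, or the origin of a listed thing).
The state is a dict: "t": time; "joints": joint angles; "qvel": joint speeds; "tau": joint torques, N m; "eef_pos": TCP position; "tcp_rot": TCP orientation; "ft_force": force on the tool from outside, world axes, zero at the start; "moment": the same for the moment, N m; "opening": opening from 0.0 (shut) to 1.0 (fully open).
Only numpy, scipy, OpenCV 4.12 (cv2) and the standard library are available. Lean on these libraries where they do the work, as an engineer would, in place of code of your own. Each camera call takes 0.05 s, during which the arm holds its last target.

TASK

Fit the tube carousel to the bench shaker: lower it onto the upright spindle until it lies on the flange, then take the R-clip by its eye and push its straight leg through the cross-hole of the spindle, just above the hub, until the bow springs over the spindle and sits snugly round it. Do it gently and by feel, without ramming carousel or clip against the spindle; leave both in place, and do not disturb the other things on the bench.

Things in the scene. Friction and masses are not known exactly. Their poses are not given: they have to be found in the camera images.
- shaker: bench shaker, a white box 170 x 190 mm and 55 mm high with a grey front panel, fixed on the bench; origin on the bench under the middle of the spindle's stroke, x away from the front panel, y along the stroke, z up. Its drive has stopped somewhere in its 14 mm stroke: the spindle stands up to 7 mm off the middle, to +y or -y, and is locked there
- flange_mid (a point): 95 mm above the bench, the height of the spindle flange's flat top, at the middle of the stroke (the true centre is up to 7 mm away along y). The flange is 56 mm across. The steel spindle of 20 mm diameter rises from it to 171 mm above the bench; its topmost 10 mm taper to 8 mm across
- hole_mid (a point): 151 mm above the bench, the height of the middle of the spindle's cross-hole, at the middle of the stroke (the true centre is up to 7 mm away along y). The hole runs along this frame's x (y is the stroke, z up), 6.6 mm wide and high, sharp-edged, straight through the 20 mm spindle; either mouth may be used
- carousel: tube carousel, 0.3 kg: white round plate 132 mm across, 6 mm thick, with twelve 11.6 mm holes, on an aluminium hub 37 mm across that stands 53 mm high over the plate's underside, with a 26 mm bore right through; it lies on the bench hub up; z up the bore. Grip it round the hub
- bore_foot (a point): the carousel's origin: centre of the bore in the plane of the plate's underside. When the carousel lies on the flange its hub's flat top is 3 mm below the height of the hole's middle, so that a clip leg laid on the hub's top is 0.5 mm below the hole's middle
- hub_top (a point): middle of the hub's top face, on the bore's axis 53 mm above the carousel's underside; the bore has 3 mm of play all round the spindle
- clip: R-clip of bright 5 mm spring wire, 130 g, lying flat on the bench; x along the straight leg from the eye to its free end, y from the leg towards the bow, z up; origin on its underside below the start of the leg (wire middle z = 2.5 mm). The leg lies on y = 0 from x = 0 to its blunt end at 100 mm; the eye reaches from x = -11.5 to 11.5, y = -2.5 to 20.5 mm
- eye_grip (a point): the stiff place to grip the clip, in the middle between its outer sides at x = 6, y = 9, z = 2.5 mm of the clip: from x = 0 to 22 mm these sides are straight, parallel to the leg and 23 mm apart, 5 mm high, and 9 mm high from x = -3 to 4 mm where the eye's upper turn lies. Beyond x = 22 mm the bow must be left free
- clip_bow (a joint): how far the springy bow is bent away from the straight leg (rad): 0 at rest, about 0.1 when its waist rides over the spindle, under 0.03 when it has sprung round it. The leg slides through the hole with hardly any force for 18 mm, until the bow meets the spindle; then it takes 5 to 12 N for some 12 mm, after which the bow springs over and pulls the clip home
- clip_seat (a point): point on the straight leg's axis at x = 62 mm of the clip, which lies on the spindle's axis when the bow has sprung round the spindle. The bow's waist (6 mm from the leg) is at x = 78 mm, its flared end at x = 92, y = 14.5 mm. From the leg's end touching the spindle to the seat it travels 48 mm; pushed 3 mm farther it stiffens again
- leg_tip (a point): centre of the blunt free end of the straight leg (x = 100 mm of the clip)
- marker: black and white felt marker, 134 mm long, lying; bystander
- clock_timer: small white timer with a dark dial, 62 mm high; bystander
- dropper: small brown dropper bottle, 98 mm high; bystander

How it is judged:
By the outcome, as a careful person would: the job done as asked, in the order asked, and still so for the second after the job is handed in, with the robot touching nothing.
It also fails if it takes over 72 s, if anything falls off the work surface, if the arm or the gripper's body presses on something with over 40 N, if the wrist force passes 120 N, or if a joint passes its speed limit or range.

## Working session

There is one attempt and no reset: what is moved stays moved. The work goes in short steps, Python scripts to look and compute and a tool call to move; the robot and the scene stay as the last step left them, time stands still between calls to the robot, and variables do not carry over. Pictures are saved under pics/ and viewed, and the job is handed in when it is done.

Besides the shell and the picture viewer there is one more tool, called after "Emit:" as name(argument=value, ...) on one line, values as JSON. drive_tool: Moves the arm, as the interface text tells. Its arguments: {"type":"object","properties":{"commands":{"type":"array"},"grip":{"type":"number"}},"required":["commands"]}

```bash
ls; mkdir -p pics
cat > h.py <<'E'
import numpy as np, cv2
from cell import env
def save(cam,name):
    im=env.read_camera(cam); cv2.imwrite('pics/'+name+'.png',cv2.cvtColor(im,cv2.COLOR_RGB2BGR)); return im
def cal(cam):
    c=env.calibration(cam); return np.array(c['intrinsics'],float),np.array(c['dist_coeffs'],float),np.array(c['rvec'],float),np.array(c['tvec'],float).reshape(3)
def unproj(cam,px,z,c=None):
    K,d,r,t=c or cal(cam); R=cv2.Rodrigues(r)[0]
    p=cv2.undistortPoints(np.array(px,float).reshape(-1,1,2),K,d).reshape(-1,2)
    ray=np.c_[p,np.ones(len(p))]@R; o=-R.T@t
    return o+ray*((z-o[2])/ray[:,2])[:,None]
def proj(cam,P,c=None):
    K,d,r,t=c or cal(cam); return cv2.projectPoints(np.array(P,float).reshape(-1,3),r,t,K,d)[0].reshape(-1,2)
E
python3 - <<'E'
from h import *
for c in ['scene','top','wrist']: save(c,c+'0')
for c in ['scene','top','wrist']:
    K,d,r,t=cal(c); print(c,-cv2.Rodrigues(r)[0].T@t,K[0,0])
    for q,z in [('flange_mid',95),('hole_mid',151),('bore_foot',0),('hub_top',53),('clip',0),('eye_grip',2.5),('clip_seat',2.5),('leg_tip',2.5),('marker',5),('dropper',0),('clock_timer',0),('shaker',0)]:
        for e in env.place_of(q,c)[:2]:
            print(q,round(e['conf'],2),np.round(e['pixel'],1),np.round(unproj(c,e['pixel'],z)[0],1))
print(env.state()); print(env.grip_point_offset)
E
```

```text
pics
scene [  27.43823103 -501.57766085  752.0869349 ] 374.8830383225824
flange_mid 0.56 [323.5 192.3] [614.  23.  95.]
hole_mid 0.3 [380.6 309.9] [ 384.5 -321.3  151. ]
bore_foot 0.89 [232. 193.] [504.7 311.2   0. ]
hub_top 0.59 [226.8 180.6] [497.  313.3  53. ]
clip 0.61 [380.5 315.9] [ 461.4 -284.8    0. ]
eye_grip 0.8 [379.4 309.3] [ 472.1 -273.9    2.5]
eye_grip 0.47 [401.3 301.9] [ 522.  -299.8    2.5]
clip_seat 0.77 [401.4 300.8] [ 524.6 -298.3    2.5]
leg_tip 0.54 [411. 291.] [ 562.8 -300.2    2.5]
marker 0.55 [410.5 292. ] [ 557.8 -301.5    5. ]
marker 0.46 [233.8 242. ] [376.8 136.    5. ]
dropper 0.58 [319.  170.7] [773.2 185.5   0. ]
dropper 0.52 [377.1 319.6] [ 448.7 -284.6    0. ]
clock_timer 0.74 [288.1 175.1] [687.  245.8   0. ]
shaker 0.68 [327.3 216.4] [624.7  17.8   0. ]
shaker 0.2 [228.1 194.9] [490.8 313.    0. ]
top [ 509.6821569    22.05123464 1201.43346447] 418.2661266520029
flange_mid 0.95 [310.9 174.4] [619.6  21.7  95. ]
hole_mid 0.56 [309.9 170.7] [623.4  24.2 151. ]
hub_top 0.91 [206.9 222.5] [494.3 305.9  53. ]
hub_top 0.74 [235.2 152.7] [685.1 229.3  53
[... 526 characters left out ...]
139] 357.2839978404487
{'t': 1.95, 'joints': array([ 1.21342587e+00,  4.90910404e-01,  1.55891729e+00,  5.69506629e-06,
        1.09172368e+00, -1.05588134e-01]), 'qvel': array([-3.31146656e-04, -1.13004096e-03, -1.23087991e-03,  3.16123932e-05,
       -6.77827434e-04,  1.10532081e-03]), 'tau': array([ 1.34656011e-04, -6.12457395e+01, -2.58432108e+01,  6.93781232e-02,
        4.45452472e-02,  5.46802795e-06]), 'eef_pos': array([155.67699384, 605.30416529, 214.64851152]), 'tcp_rot': array([ 3.14155108e+00, -6.75829163e-07,  2.88980771e+00]), 'ft_force': array([ 0.45026978, -0.02856217, -0.68831921]), 'moment': array([ 0.02565873, -0.00096098, -0.00699148]), 'opening': 1.0044390568913142}
18.8
```

View images.

View pics/scene0.png

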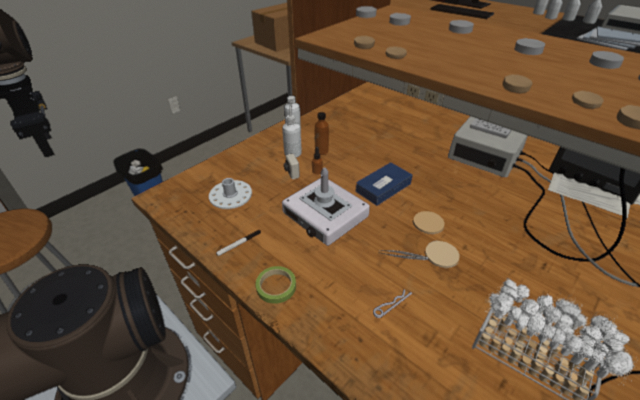

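View pics/top0.png

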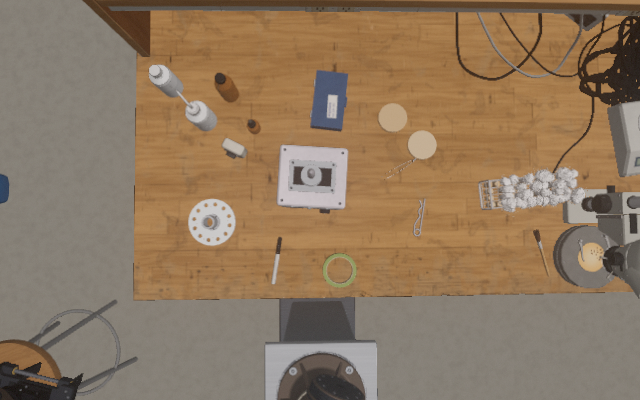

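View pics/wrist0.png

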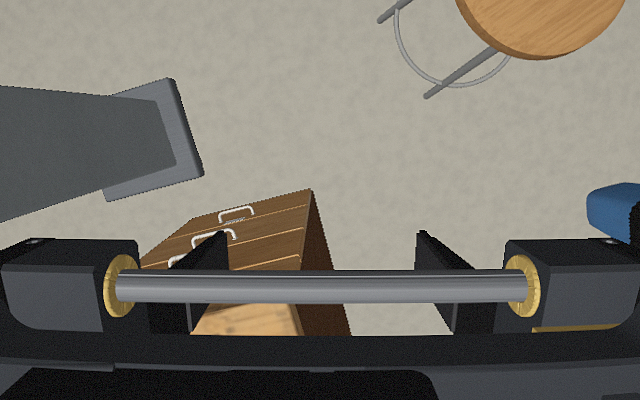

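Run:
```python
from h import *
s=env.state();p=s['eef_pos'];print(p,s['ft_force'])
K,d,r,t=cal('wrist');R=cv2.Rodrigues(r)[0];print('fwd',R[2],'right',R[0])
for dz in (0,-100,-200): print(proj('wrist',p+[0,0,dz]))
im=cv2.imread('pics/top0.png')
for q,z in [('carousel',6),('clip',2.5),('shaker',55),('dropper',40),('clock_timer',62),('marker',8)]:
    for c in ('top','scene'):
        for e in env.trace(q,c)[:1]:
            m=e['pixels'].astype(np.uint8)
            ys,xs=np.nonzero(m); 
            (cx,cy),(w,h),a=cv2.minAreaRect(np.c_[xs,ys].astype(np.float32))
            print(q,c,round(e['conf'],2),m.sum(),np.round((cx,cy,w,h,a),1),np.round(unproj(c,(cx,cy),z)[0],1), np.round(unproj(c,cv2.boxPoints(((cx,cy),(w,h),a)),z)[:,:2],0).tolist())
```

```text
[155.67699384 605.30416529 214.64851152] [ 0.45026978 -0.02856217 -0.68831921]
fwd [ 0.22476476 -0.0588705  -0.97263306] right [ 0.24871996  0.96857476 -0.00114843]
[[320.34228881 251.7280712 ]]
[[320.80470157 205.64445817]]
[[321.02742894 183.48356283]]
carousel top 0.63 1646 [211.5 221.5  45.3  45.3  45. ] [496.4 304.6   6. ] [[497.0, 395.0], [587.0, 305.0], [496.0, 214.0], [406.0, 304.0]]
carousel scene 0.6 938 [229.3 193.1  29.1  40.7  63.4] [495.  310.7   6. ] [[454.0, 385.0], [592.0, 375.0], [534.0, 238.0], [410.0, 255.0]]
clip top 0.62 90 [419.1 216.6   6.3  28.2  11.3] [ 504.4 -289.4    2.5] [[467.0, -272.0], [546.0, -289.0], [542.0, -307.0], [463.0, -289.0]]
shaker top 0.84 4391 [311.7 178.2  70.1  66.6   2.9] [613.   19.6  55. ] [[527.0, 121.0], [710.0, 111.0], [700.0, -83.0], [516.0, -71.0]]
shaker scene 0.65 3562 [325.4 208.   71.2  63.1  43.5] [602.7   5.7  55. ] [[520.0, 109.0], [764.0, 166.0], [684.0, -96.0], [482.0, -115.0]]
dropper top 0.65 4241 [311.9 178.5  69.1  65.6   3.6] [613.6  19.1  40. ] [[529.0, 121.0], [712.0, 109.0], [699.0, -84.0], [516.0, -70.0]]
dropper scene 0.5 190 [316.5 160.5  25.    9.   90. ] [769.7 193.   40. ] [[815.0, 255.0], [835.0, 232.0], [729.0, 136.0], [710.0, 157.0]]
clock_timer top 0.84 338 [232.8 148.9  25.5  16.1  26.6] [694.3 234.2  62. ] [[690.0, 275.0], [730.0, 255.0], [698.0, 193.0], [659.0, 213.0]]
clock_timer scene 0.59 270 [291.  165.5  23.   14.   90. ] [673.5 213.2  62. ] [[703.0, 277.0], [734.0, 242.0], [646.0, 155.0], [618.0, 187.0]]
marker top 0.7 203 [275.9 260.    4.8  46.4   9.5] [386.  122.7   8. ] [[323.0, 140.0], [452.0, 118.0], [449.0, 105.0], [321.0, 127.0]]
marker scene 0.6 233 [237.9 241.8   5.2  48.4  61.9] [383.2 125.7   8. ] [[323.0, 144.0], [453.0, 125.0], [446.0, 106.0], [318.0, 127.0]]
```

Emit:
drive_tool(commands=[{"dx": 28,"dy": -26},{"dx": 28,"dy": -26},{"dx": 28,"dy": -26},{"dx": 28,"dy": -26},{"dx": 28,"dy": -26}])

```text
invalid input
```

Emit:
drive_tool(commands=[{"dx": 28,"dy": -26},{"dx": 28,"dy": -26},{"dx": 28,"dy": -26},{"dx": 28,"dy": -26},{"dx": 28,"dy": -26}])

```text
invalid input
```

Emit:
drive_tool(commands=[{"dx": 28,"dy": -26,"dz": 0,"yaw": 0},{"dx": 28,"dy": -26,"dz": 0,"yaw": 0},{"dx": 28,"dy": -26,"dz": 0,"yaw": 0},{"dx": 28,"dy": -26,"dz": 0,"yaw": 0},{"dx": 28,"dy": -26,"dz": 0,"yaw": 0}])

```text
t: 2.97
eef_pos: [296.6, 474.0, 214.8]
tcp_rot: [3.141, 0.0, 2.89]
ft_force: [0.1, 0.1, -0.6]
opening: 0.998
```

Emit:
drive_tool(commands=[{"dx": 28,"dy": -26,"dz": 0,"yaw": 0},{"dx": 28,"dy": -26,"dz": 0,"yaw": 0},{"dx": 28,"dy": -26,"dz": 0,"yaw": 0},{"dx": 28,"dy": -26,"dz": 0,"yaw": 0},{"dx": 10,"dy": -26,"dz": 0,"yaw": 0}])

```text
t: 3.38
eef_pos: [420.6, 343.8, 214.7]
tcp_rot: [3.141, 0.001, 2.889]
ft_force: [-0.3, -0.2, 0.1]
opening: 1.002
```

Run:
```python
from h import *
s=env.state();print(s['eef_pos'],s['ft_force'])
save('wrist','w1')
for q,z in [('bore_foot',0),('hub_top',53),('carousel',0)]:
    for e in env.place_of(q,'wrist')[:1]: print(q,e['conf'],e['pixel'],unproj('wrist',e['pixel'],z))
```

```text
[420.63856554 343.84155995 214.67737024] [-0.31011782 -0.23229038  0.13454302]
bore_foot 0.98 [303.4, 247.8] [[488.5082867 303.4394602   0.       ]]
hub_top 0.62 [301.8, 272.2] [[494.22587965 304.42656245  53.        ]]
carousel 0.75 [309.3, 249.8] [[491.29697968 312.21484648   0.        ]]
```

```bash
sleep 1
```

```text
(no output)
```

View pics/w1.png

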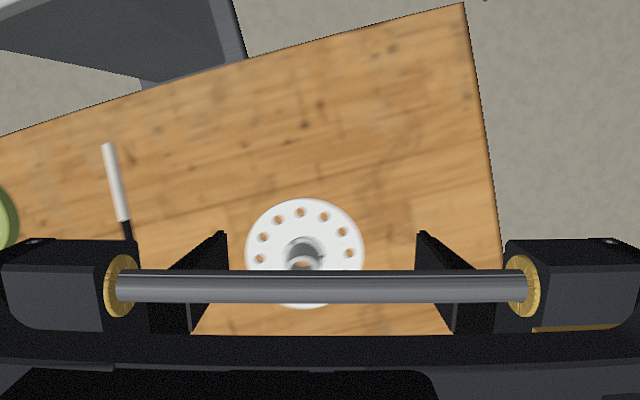

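Emit:
drive_tool(commands=[{"dx": 36,"dy": -18,"dz": 0,"yaw": 0},{"dx": 37,"dy": -18,"dz": 0,"yaw": 0},{"dx": 0,"dy": 0,"dz": 0,"yaw": 0},{"dx": 0,"dy": 0,"dz": 0,"yaw": 0}])

```text
t: 3.92
eef_pos: [491.3, 309.6, 214.3]
tcp_rot: [3.142, -0.0, 2.889]
ft_force: [0.5, 0.3, -0.3]
opening: 1.003
```

```bash
cat > car.py <<'E'
from h import *
import sys
n=sys.argv[1]
s=env.state();print(s['eef_pos'],s['ft_force'])
C=cal('wrist');im=save('wrist',n)
for q,z in [('bore_foot',0),('hub_top',53),('carousel',0)]:
    for e in env.place_of(q,'wrist')[:1]: print(q,e['conf'],e['pixel'],unproj('wrist',e['pixel'],z))
for e in env.trace('carousel','wrist')[:1]:
    m=e['pixels'].astype(np.uint8); ys,xs=np.nonzero(m); print(m.sum(),xs.min(),xs.max(),ys.min(),ys.max())
    cs=max(cv2.findContours(m,cv2.RETR_EXTERNAL,cv2.CHAIN_APPROX_NONE)[0],key=cv2.contourArea).reshape(-1,2)
    W=unproj('wrist',cs,6,C)[:,:2]
    c=np.median(W,0)
    from scipy.optimize import least_squares
    r=least_squares(lambda p:np.hypot(*(W-p[:2]).T)-p[2],[*W.mean(0),66],loss='soft_l1')
    print('circle',r.x)
E
python3 car.py w2
```

```text
[491.3299409  309.62314138 214.25966974] [ 0.52101176  0.3488267  -0.26176349]
bore_foot 0.91 [318.7, 186.9] [[495.06496747 306.17570101   0.        ]]
hub_top 0.86 [319.9, 196.4] [[494.76128829 307.94516112  53.        ]]
carousel 0.87 [323.0, 184.3] [[493.3840497  311.53818475   0.        ]]
10508 258 381 125 244
circle [496.30443131 306.96409793  65.41080335]
```

View pics/w2.png

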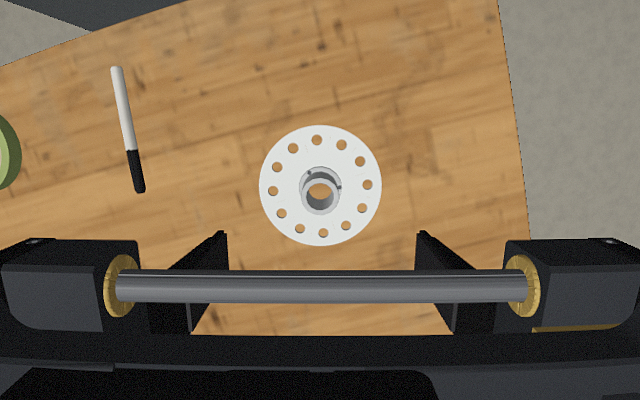

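Emit:
drive_tool(commands=[{"dx": 4,"dy": -2.5,"dz": -35,"yaw": 0},{"dx": 0,"dy": 0,"dz": -38,"yaw": 0},{"dx": 0,"dy": 0,"dz": -38,"yaw": 0},{"dx": 0,"dy": 0,"dz": -35,"yaw": 0},{"dx": 0,"dy": 0,"dz": -20,"yaw": 0}])

```text
t: 4.58
eef_pos: [492.8, 306.9, 45.5]
tcp_rot: [-3.14, -0.003, 2.891]
ft_force: [0.3, -0.3, -0.4]
opening: 0.999
```

Emit:
drive_tool(commands=[{"dx": 0,"dy": 0,"dz": -15,"yaw": 0},{"dx": 0,"dy": 0,"dz": -13,"yaw": 0},{"dx": 0,"dy": 0,"dz": 0,"yaw": 0},{"dx": 0,"dy": 0,"dz": 0,"yaw": 0}])

```text
t: 4.92
eef_pos: [494.1, 307.3, 20.6]
tcp_rot: [-3.141, -0.001, 2.891]
ft_force: [0.5, -0.3, 0.1]
opening: 0.999
```

Run:
```python
from h import *
s=env.state();print(s['eef_pos'],s['ft_force'])
save('wrist','w3');save('scene','s3')
```

```text
[494.12985618 307.26670533  20.60923883] [ 0.47843373 -0.29703372  0.07923953]
```

View pics/w3.png

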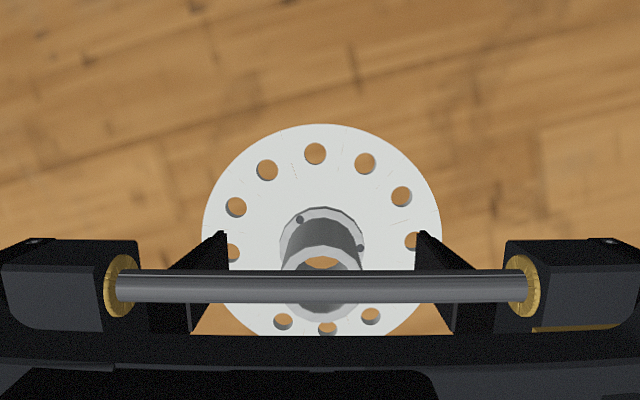

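Emit:
drive_tool(commands=[{"dx": 0,"dy": 0,"dz": 0,"yaw": 0},{"dx": 0,"dy": 0,"dz": 0,"yaw": 0},{"dx": 0,"dy": 0,"dz": 0,"yaw": 0},{"dx": 0,"dy": 0,"dz": 0,"yaw": 0},{"dx": 0,"dy": 0,"dz": 0,"yaw": 0}], grip=0.3)

```text
t: 5.43
eef_pos: [494.8, 306.8, 20.9]
tcp_rot: [3.141, 0.0, 2.89]
ft_force: [0.2, 0.7, -0.7]
opening: 0.707
```

Emit:
drive_tool(commands=[{"dx": 0,"dy": 0,"dz": 0,"yaw": 0},{"dx": 0,"dy": 0,"dz": 0,"yaw": 0},{"dx": 0,"dy": 0,"dz": 0,"yaw": 0},{"dx": 0,"dy": 0,"dz": 0,"yaw": 0}], grip=0.3)

```text
t: 5.77
eef_pos: [494.7, 306.8, 20.6]
tcp_rot: [3.142, -0.0, 2.89]
ft_force: [0.5, 0.4, -0.1]
opening: 0.424
```

Emit:
drive_tool(commands=[{"dx": 0,"dy": 0,"dz": 0,"yaw": 0},{"dx": 0,"dy": 0,"dz": 0,"yaw": 0},{"dx": 0,"dy": 0,"dz": 0,"yaw": 0},{"dx": 0,"dy": 0,"dz": 0,"yaw": 0}], grip=0.1)

```text
t: 6.1
eef_pos: [494.7, 306.8, 20.6]
tcp_rot: [3.141, 0.0, 2.89]
ft_force: [0.2, 0.7, -1.3]
opening: 0.394
```

Emit:
drive_tool(commands=[{"dx": 0,"dy": 0,"dz": 10,"yaw": 0},{"dx": 0,"dy": 0,"dz": 30,"yaw": 0},{"dx": 0,"dy": 0,"dz": 40,"yaw": 0},{"dx": 0,"dy": 0,"dz": 40,"yaw": 0},{"dx": 0,"dy": 0,"dz": 40,"yaw": 0}])

```text
t: 6.52
eef_pos: [494.0, 306.5, 182.8]
tcp_rot: [-3.141, -0.001, 2.89]
ft_force: [1.2, 1.1, -3.1]
opening: 0.395
```

Emit:
drive_tool(commands=[{"dx": 0,"dy": 0,"dz": 40,"yaw": 0},{"dx": 0,"dy": 0,"dz": 20,"yaw": 0},{"dx": 0,"dy": 0,"dz": 0,"yaw": 0},{"dx": 0,"dy": 0,"dz": 0,"yaw": 0}])

```text
t: 6.85
eef_pos: [494.4, 306.7, 241.6]
tcp_rot: [3.141, 0.001, 2.89]
ft_force: [0.5, -0.4, -3.4]
opening: 0.391
```

```bash
python3 car.py w4
python3 - <<'E'
from h import *
print(env.state())
E
```

```text
[494.43399601 306.69104935 241.56073614] [ 0.46890834 -0.38238375 -3.35100968]
hub_top 0.39 [143.8, 125.4] [[390.30976165 150.93002949  53.        ]]
carousel 0.63 [322.1, 241.8] [[569.18476413 287.95731673   0.        ]]
25933 202 441 122 336
circle [519.56354817 302.42717945 101.88294017]
{'t': 7.1, 'joints': array([ 4.41625246e-01,  4.06183697e-01,  1.63529177e+00,  9.85857390e-05,
        1.10290739e+00, -8.77385784e-01]), 'qvel': array([ 0.00035356, -0.00306314, -0.00770799, -0.00109063,  0.00139357,
       -0.00063068]), 'tau': array([ 2.87836004e-02, -5.77462363e+01, -2.69400626e+01,  1.95422029e-02,
        9.32058971e-02, -1.38035143e-04]), 'eef_pos': array([494.23576821, 306.57860767, 239.09187592]), 'tcp_rot': array([-3.13987683e+00, -2.20202297e-03,  2.88976088e+00]), 'ft_force': array([-0.3296155 ,  0.01721692, -2.5519108 ]), 'moment': array([ 0.02330695, -0.0249577 , -0.03254662]), 'opening': 0.39562243817761705}
```

View pics/w4.png

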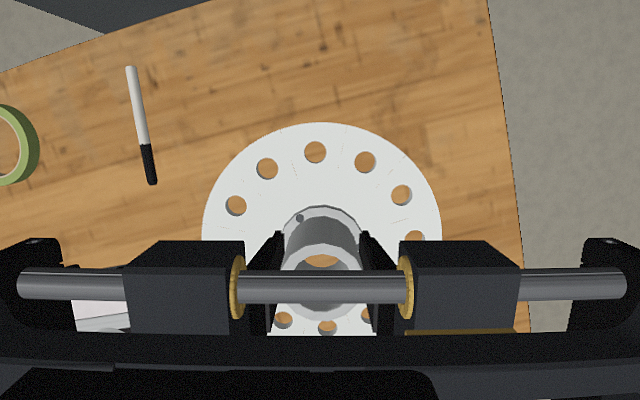

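Emit:
drive_tool(commands=[{"dx": 22,"dy": -29,"dz": 6,"yaw": 5.5},{"dx": 22,"dy": -29,"dz": 6,"yaw": 5.5},{"dx": 24,"dy": -29,"dz": 6,"yaw": 0},{"dx": 24,"dy": -29,"dz": 6,"yaw": 0},{"dx": 24,"dy": -29,"dz": 6,"yaw": 0}])

```text
t: 7.52
eef_pos: [611.4, 160.3, 269.8]
tcp_rot: [-3.141, -0.002, 3.082]
ft_force: [0.2, 0.9, -3.0]
opening: 0.396
```

Emit:
drive_tool(commands=[{"dx": 24,"dy": -30,"dz": 6,"yaw": 0},{"dx": 24,"dy": -30,"dz": 6,"yaw": 0},{"dx": 24,"dy": -30,"dz": 6,"yaw": 0},{"dx": 24,"dy": -30,"dz": 6,"yaw": 0},{"dx": 24,"dy": -28,"dz": 6,"yaw": 0}])

```text
t: 7.93
eef_pos: [731.5, 11.8, 299.5]
tcp_rot: [3.142, -0.002, 3.081]
ft_force: [0.6, 0.1, -2.9]
opening: 0.394
```

Emit:
drive_tool(commands=[{"dx": 0,"dy": 0,"dz": 0,"yaw": 0},{"dx": 0,"dy": 0,"dz": 0,"yaw": 0},{"dx": 0,"dy": 0,"dz": 0,"yaw": 0}])

```text
t: 8.18
eef_pos: [730.3, 13.9, 299.0]
tcp_rot: [3.141, -0.003, 3.081]
ft_force: [-0.1, 0.0, -2.9]
opening: 0.394
```

Run:
```python
from h import *
s=env.state();print(s['eef_pos'],s['tcp_rot'],s['ft_force'],s['opening'])
save('wrist','w5');print(cal('wrist'))
for q,z in [('flange_mid',95),('hole_mid',151),('shaker',0)]:
    for e in env.place_of(q,'wrist')[:1]: print(q,e['conf'],e['pixel'],unproj('wrist',e['pixel'],z))
```

```text
[730.34603112  13.94487706 299.02403681] [ 3.14120861e+00 -2.60020157e-03  3.08141816e+00] [-0.08651638  0.02214874 -2.87790281] 0.3944442369483243
(array([[357.28399784,   0.        , 321.24001458],
       [  0.        , 357.28399784, 205.66104508],
       [  0.        ,   0.        ,   1.        ]]), array([-0.06969241,  0.        ,  0.        ,  0.        ,  0.        ]), array([-2.15571695, -2.03259987, -0.2363474 ]), array([ -57.59123396, -754.28066514,  303.82615371]))
flange_mid 0.8 [322.3, 73.2] [[619.11960011  22.58655144  95.        ]]
hole_mid 0.79 [322.5, 68.2] [[622.1639853   22.54350006 151.        ]]
shaker 0.87 [322.2, 82.6] [[618.89835162  22.7076718    0.        ]]
```

View pics/w5.png

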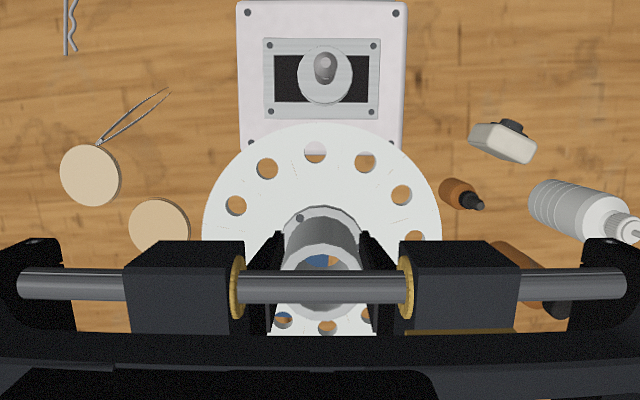

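Run:
```python
import cv2
im=cv2.imread('pics/w5.png')[0:150,230:415]
cv2.imwrite('pics/w5z.png',cv2.resize(im,None,fx=4,fy=4,interpolation=cv2.INTER_CUBIC))
```

```text
(no output)
```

View pics/w5z.png

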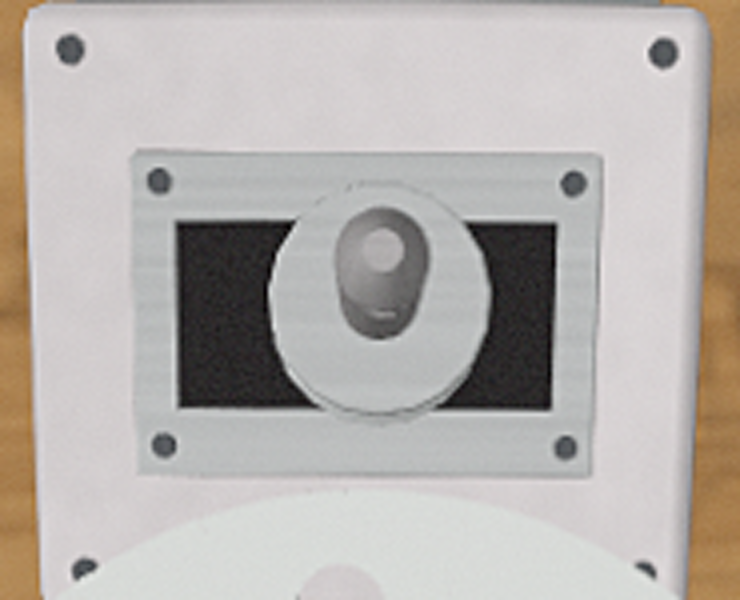

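Run:
```python
from h import *
C=(np.array([[357.28399784,0,321.24001458],[0,357.28399784,205.66104508],[0,0,1.]]),np.array([-0.06969241,0,0,0,0]),np.array([-2.15571695,-2.03259987,-0.2363474]),np.array([-57.59123396,-754.28066514,303.82615371]))
f=lambda p:[230+(p[0]+.5)/4-.5,(p[1]+.5)/4-.5]
u=lambda p,z:unproj('wrist',f(p),z,C)[0]
print('tip',u((383.5,248),171))
th=np.linspace(0,6.28,100)
print('flange',u((380.5,298.5),95))
# flange edges
for p in [(270,298),(491,298),(380,182),(380,414)]: print(u(p,95))
print('box screws',a:=u((70,50),55),b:=u((663,53),55),np.degrees(np.arctan2((a-b)[1],(a-b)[0])))
print('edges', u((25,50),55),u((44,580),55),u((711,50),55),u((687,580),55))
q=[u(p,60) for p in [(159,181),(573,183),(164,445),(565,447)]]
print(np.array(q)); print(np.mean(q,0))
g=lambda a,b:np.degrees(np.arctan2((b-a)[1],(b-a)[0]))
print(g(q[0],q[1]),g(q[2],q[3]),g(q[0],q[2]),g(q[1],q[3]))
# contour of plate in w4/w5
im=cv2.imread('pics/w5.png')
pl=u((380,298),95)
# carousel upper arc: white boundary
e=env.trace('carousel','wrist')
for e in e[:1]:
    m=e['pixels'].astype(np.uint8); cs=max(cv2.findContours(m,cv2.RETR_EXTERNAL,cv2.CHAIN_APPROX_NONE)[0],key=cv2.contourArea).reshape(-1,2)
    cs=cs[cs[:,1]<225]
    from scipy.optimize import least_squares
    for z in (284,286):
        W=unproj('wrist',cs,z,C)[:,:2]
        r=least_squares(lambda p:np.hypot(*(W-p[:2]).T)-p[2],[*W.mean(0),66],loss='soft_l1')
        print('circle',z,len(cs),r.x,np.abs(r.fun).mean())
```

```text
tip [620.00682821  24.65723706 171.        ]
flange [620.22780439  24.72495907  95.        ]
[618.44087395  -2.82449858  95.        ]
[621.66630872  52.30010603  95.        ]
[592.53939921  26.1866965   95.        ]
[648.30171327  22.99443641  95.        ]
box screws [545.06325363 -54.56071489  55.        ] [555.28056947 105.20669459  55.        ] -93.65915032373607
edges [544.12931944 -66.76827439  55.        ] [686.59684922 -75.72537868  55.        ] [555.05456712 118.27036294  55.        ] [697.47909575 109.04229852  55.        ]
[[581.60936381 -32.62994609  60.        ]
 [588.71558568  78.88825654  60.        ]
 [651.30382268 -37.14591884  60.        ]
 [658.42633834  74.34484915  60.        ]]
[620.01377763  20.86431019  60.        ]
86.35389778375425 86.34466348770655 -3.7073960752475457 -3.7289858745491884
circle 284 307 [732.15094977  14.79483354  65.6832654 ] 0.1499904081670182
circle 286 307 [731.44051835  14.8376748   64.97416466] 0.14837126140445753
```

Emit:
drive_tool(commands=[{"dx": -35,"dy": 3,"dz": -10,"yaw": 0},{"dx": -35,"dy": 3,"dz": -10,"yaw": 0},{"dx": -32,"dy": 2.6,"dz": -20,"yaw": 0},{"dx": -10,"dy": 1,"dz": -24,"yaw": 0},{"dx": 0,"dy": 0,"dz": -20,"yaw": 0}])

```text
t: 8.85
eef_pos: [615.9, 24.4, 216.9]
tcp_rot: [3.141, 0.0, 3.083]
ft_force: [0.3, -0.6, -2.4]
opening: 0.393
```

Emit:
drive_tool(commands=[{"dx": 0,"dy": 0,"dz": 0,"yaw": 0},{"dx": 0,"dy": 0,"dz": 0,"yaw": 0},{"dx": 0,"dy": 0,"dz": 0,"yaw": 0}])

```text
t: 9.1
eef_pos: [619.5, 23.6, 218.0]
tcp_rot: [3.142, 0.002, 3.082]
ft_force: [-0.6, 0.0, -2.8]
opening: 0.393
```

Run:
```python
from h import *
s=env.state();print(s['eef_pos'],s['tcp_rot'],s['ft_force'],s['opening'])
im=save('wrist','w6'); a=save('scene','s6'); b=save('top','t6')
o=np.vstack([cv2.resize(im[120:340,190:450],(800,int(220*800/260)))[:,:,::-1][:330],])
A=cv2.resize(a[130:250,260:400],None,fx=4,fy=4,interpolation=cv2.INTER_CUBIC)[:,:,::-1]
cv2.imwrite('pics/w6z.png',cv2.resize(im[180:340,230:420],None,fx=4,fy=4,interpolation=cv2.INTER_CUBIC)[:560,:,::-1]); cv2.imwrite('pics/s6z.png',A)
```

```text
[619.52222774  23.59273156 217.97373973] [3.14155277e+00 1.82002032e-03 3.08219163e+00] [-0.55242203  0.03488631 -2.769912  ] 0.3925553633528204
```

View pics/w6z.png

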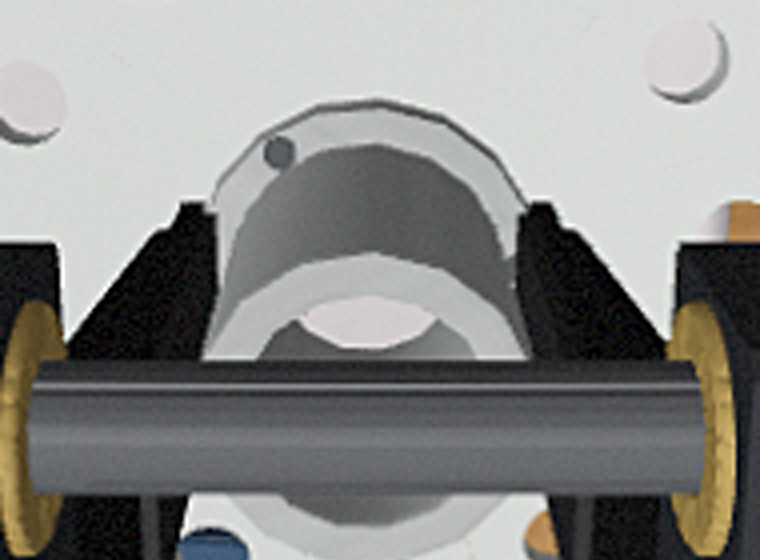

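View pics/s6z.png

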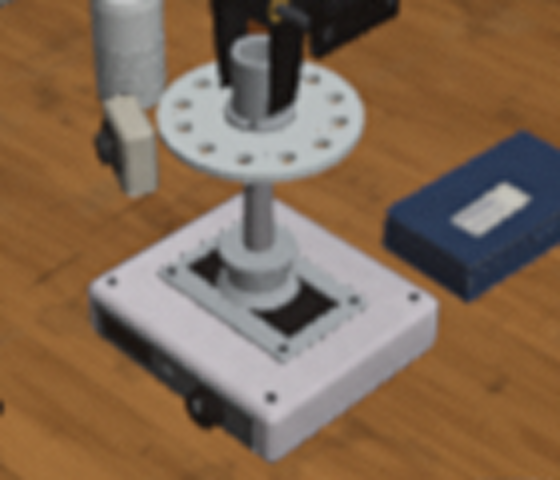

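Emit:
drive_tool(commands=[{"dx": 0,"dy": 0,"dz": -10,"yaw": 0},{"dx": 0,"dy": 0,"dz": -10,"yaw": 0},{"dx": 0,"dy": 0,"dz": -8,"yaw": 0},{"dx": 0,"dy": 0,"dz": -6,"yaw": 0},{"dx": 0,"dy": 0,"dz": -4,"yaw": 0}])

```text
t: 9.67
eef_pos: [618.4, 23.4, 177.2]
tcp_rot: [3.141, -0.002, 3.082]
ft_force: [-0.3, 0.3, -2.1]
opening: 0.394
```

Emit:
drive_tool(commands=[{"dx": 0,"dy": 0,"dz": -5,"yaw": 0},{"dx": 0,"dy": 0,"dz": -5,"yaw": 0},{"dx": 0,"dy": 0,"dz": 0,"yaw": 0}])

```text
t: 9.92
eef_pos: [618.4, 23.4, 167.6]
tcp_rot: [3.141, -0.001, 3.082]
ft_force: [0.0, 0.0, -3.5]
opening: 0.395
```

Emit:
drive_tool(commands=[{"dx": 0,"dy": 0,"dz": -8,"yaw": 0},{"dx": 0,"dy": 0,"dz": -8,"yaw": 0},{"dx": 0,"dy": 0,"dz": -8,"yaw": 0},{"dx": 0,"dy": 0,"dz": -8,"yaw": 0},{"dx": 0,"dy": 0,"dz": -8,"yaw": 0}])

```text
t: 10.33
eef_pos: [618.6, 23.4, 127.6]
tcp_rot: [3.142, -0.0, 3.082]
ft_force: [0.1, 0.1, -2.6]
opening: 0.393
```

Emit:
drive_tool(commands=[{"dx": 0,"dy": 0,"dz": -3,"yaw": 0},{"dx": 0,"dy": 0,"dz": -2,"yaw": 0},{"dx": 0,"dy": 0,"dz": 0,"yaw": 0},{"dx": 0,"dy": 0,"dz": 0,"yaw": 0}])

```text
t: 10.67
eef_pos: [618.8, 23.4, 123.8]
tcp_rot: [3.142, 0.0, 3.082]
ft_force: [-0.5, 0.3, -3.7]
opening: 0.393
```

Run:
```python
from h import *
s=env.state();print(s['eef_pos'],s['tcp_rot'],s['ft_force'],s['opening'])
im=save('wrist','w7'); a=save('scene','s7')
cv2.imwrite('pics/w7z.png',cv2.resize(im[180:340,230:420],None,fx=4,fy=4,interpolation=cv2.INTER_CUBIC)[:560,:,::-1])
```

```text
[618.84952035  23.3921091  123.79484582] [3.14150137e+00 2.64627858e-04 3.08175317e+00] [-0.50007727  0.31480472 -3.65148483] 0.3927310535077417
```

View pics/w7z.png

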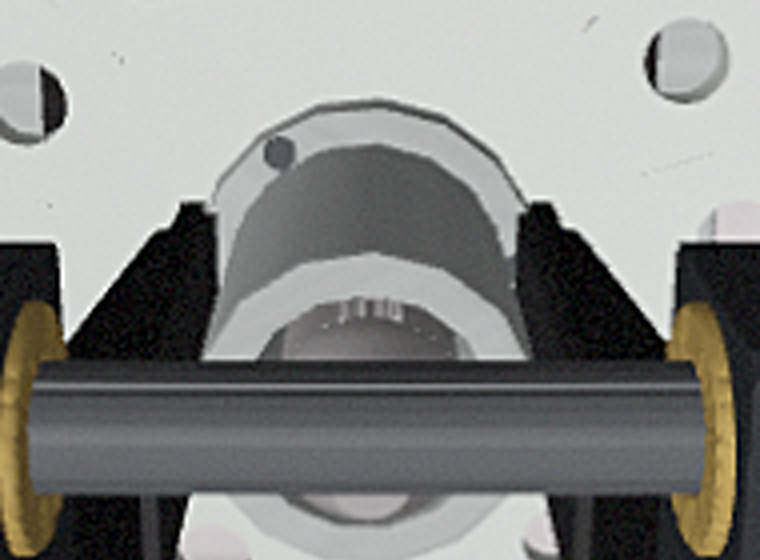

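Emit:
drive_tool(commands=[{"dx": 0,"dy": 0,"dz": -2,"yaw": 0},{"dx": 0,"dy": 0,"dz": -2,"yaw": 0},{"dx": 0,"dy": 0,"dz": -1,"yaw": 0},{"dx": 0,"dy": 0,"dz": -1,"yaw": 0},{"dx": 0,"dy": 0,"dz": 0,"yaw": 0}])

```text
t: 11.18
eef_pos: [618.6, 23.4, 117.4]
tcp_rot: [3.142, -0.0, 3.082]
ft_force: [-0.0, -0.5, -3.1]
opening: 0.392
```

Emit:
drive_tool(commands=[{"dx": 0,"dy": 0,"dz": -0.5,"yaw": 0},{"dx": 0,"dy": 0,"dz": -0.5,"yaw": 0},{"dx": 0,"dy": 0,"dz": 0,"yaw": 0}])

```text
t: 11.43
eef_pos: [618.7, 23.4, 116.6]
tcp_rot: [3.142, -0.0, 3.082]
ft_force: [0.3, 0.3, -2.0]
opening: 0.39
```

Emit:
drive_tool(commands=[{"dx": 0,"dy": 0,"dz": -0.5,"yaw": 0},{"dx": 0,"dy": 0,"dz": -0.5,"yaw": 0},{"dx": 0,"dy": 0,"dz": 0,"yaw": 0}])

```text
t: 11.68
eef_pos: [618.7, 23.4, 115.7]
tcp_rot: [3.142, 0.0, 3.082]
ft_force: [0.3, 0.7, -3.0]
opening: 0.394
```

Emit:
drive_tool(commands=[{"dx": 0,"dy": 0,"dz": -0.4,"yaw": 0},{"dx": 0,"dy": 0,"dz": 0,"yaw": 0},{"dx": 0,"dy": 0,"dz": 0,"yaw": 0}])

```text
t: 11.93
eef_pos: [618.8, 23.4, 115.6]
tcp_rot: [3.142, 0.0, 3.082]
ft_force: [-0.4, 0.2, 1.1]
opening: 0.393
```

Emit:
drive_tool(commands=[{"dx": 0,"dy": 0.5,"dz": 1.5,"yaw": 0},{"dx": 0,"dy": 0.5,"dz": 0,"yaw": 0},{"dx": 0,"dy": 0.5,"dz": 0,"yaw": 0},{"dx": 0,"dy": 0.5,"dz": 0,"yaw": 0},{"dx": 0,"dy": 0,"dz": 0,"yaw": 0}])

```text
t: 12.35
eef_pos: [618.7, 25.5, 116.6]
tcp_rot: [3.141, -0.0, 3.082]
ft_force: [0.5, -0.1, -2.8]
opening: 0.394
```

Emit:
drive_tool(commands=[{"dx": 0,"dy": 0.25,"dz": 0,"yaw": 0},{"dx": 0,"dy": 0.25,"dz": 0,"yaw": 0},{"dx": 0,"dy": 0,"dz": 0,"yaw": 0},{"dx": 0,"dy": 0,"dz": 0,"yaw": 0}])

```text
t: 12.68
eef_pos: [618.7, 25.9, 116.7]
tcp_rot: [3.142, -0.0, 3.082]
ft_force: [0.5, 0.2, -3.3]
opening: 0.394
```

Emit:
drive_tool(commands=[{"dx": 0,"dy": 0.25,"dz": 0,"yaw": 0},{"dx": 0,"dy": 0.25,"dz": 0,"yaw": 0},{"dx": 0,"dy": 0,"dz": 0,"yaw": 0}])

```text
t: 12.93
eef_pos: [618.7, 26.4, 116.8]
tcp_rot: [3.141, 0.0, 3.082]
ft_force: [0.3, -0.6, -3.0]
opening: 0.394
```

Emit:
drive_tool(commands=[{"dx": 0,"dy": 0.25,"dz": 0,"yaw": 0},{"dx": 0,"dy": 0,"dz": 0,"yaw": 0},{"dx": 0,"dy": 0,"dz": 0,"yaw": 0}])

```text
t: 13.18
eef_pos: [618.7, 26.7, 116.8]
tcp_rot: [3.142, 0.0, 3.082]
ft_force: [0.2, 0.6, -2.9]
opening: 0.392
```

Emit:
drive_tool(commands=[{"dx": 0,"dy": 0.3,"dz": 0,"yaw": 0},{"dx": 0,"dy": 0,"dz": 0,"yaw": 0},{"dx": 0,"dy": 0,"dz": 0,"yaw": 0}])

```text
t: 13.43
eef_pos: [618.7, 27.0, 116.8]
tcp_rot: [3.141, 0.0, 3.082]
ft_force: [-0.1, 0.3, -2.7]
opening: 0.396
```

Emit:
drive_tool(commands=[{"dx": 0,"dy": 0.3,"dz": 0,"yaw": 0},{"dx": 0,"dy": 0,"dz": 0,"yaw": 0},{"dx": 0,"dy": 0,"dz": 0,"yaw": 0}])

```text
t: 13.68
eef_pos: [618.7, 27.0, 116.8]
tcp_rot: [-3.141, -0.0, 3.082]
ft_force: [1.0, -2.4, -3.0]
opening: 0.393
```

Emit:
drive_tool(commands=[{"dx": 0,"dy": -2.5,"dz": 0,"yaw": 0},{"dx": 0,"dy": -2,"dz": 0,"yaw": 0},{"dx": 0,"dy": -0.6,"dz": 0,"yaw": 0},{"dx": 0,"dy": 0,"dz": 0,"yaw": 0},{"dx": 0,"dy": 0,"dz": 0,"yaw": 0}])

```text
t: 14.1
eef_pos: [618.7, 22.1, 116.8]
tcp_rot: [3.141, 0.0, 3.082]
ft_force: [0.9, 0.5, -2.2]
opening: 0.393
```

Emit:
drive_tool(commands=[{"dx": 0,"dy": -0.4,"dz": 0,"yaw": 0},{"dx": 0,"dy": 0,"dz": 0,"yaw": 0},{"dx": 0,"dy": 0,"dz": 0,"yaw": 0}])

```text
t: 14.35
eef_pos: [618.7, 21.8, 116.8]
tcp_rot: [3.141, 0.0, 3.082]
ft_force: [0.3, -1.0, -3.3]
opening: 0.393
```

Emit:
drive_tool(commands=[{"dx": 0,"dy": -0.3,"dz": 0,"yaw": 0},{"dx": 0,"dy": 0,"dz": 0,"yaw": 0},{"dx": 0,"dy": 0,"dz": 0,"yaw": 0}])

```text
t: 14.6
eef_pos: [618.7, 21.5, 116.8]
tcp_rot: [3.142, 0.0, 3.082]
ft_force: [-1.3, 0.4, -3.4]
opening: 0.395
```

Emit:
drive_tool(commands=[{"dx": 0,"dy": -0.3,"dz": 0,"yaw": 0},{"dx": 0,"dy": 0,"dz": 0,"yaw": 0},{"dx": 0,"dy": 0,"dz": 0,"yaw": 0}])

```text
t: 14.85
eef_pos: [618.7, 21.2, 116.8]
tcp_rot: [3.142, 0.0, 3.082]
ft_force: [0.6, -0.2, -2.4]
opening: 0.393
```

Emit:
drive_tool(commands=[{"dx": 0,"dy": -0.3,"dz": 0,"yaw": 0},{"dx": 0,"dy": 0,"dz": 0,"yaw": 0},{"dx": 0,"dy": 0,"dz": 0,"yaw": 0}])

```text
t: 15.1
eef_pos: [618.7, 20.9, 116.8]
tcp_rot: [3.141, 0.0, 3.082]
ft_force: [-1.5, -0.4, -3.1]
opening: 0.394
```

Emit:
drive_tool(commands=[{"dx": 0,"dy": -0.3,"dz": 0,"yaw": 0},{"dx": 0,"dy": 0,"dz": 0,"yaw": 0},{"dx": 0,"dy": 0,"dz": 0,"yaw": 0}])

```text
t: 15.35
eef_pos: [618.7, 20.7, 116.8]
tcp_rot: [3.141, 0.0, 3.082]
ft_force: [0.3, 1.9, -3.0]
opening: 0.398
```

Emit:
drive_tool(commands=[{"dx": 0,"dy": -0.2,"dz": 0,"yaw": 0},{"dx": 0,"dy": 0,"dz": 0,"yaw": 0},{"dx": 0,"dy": 0,"dz": 0,"yaw": 0}])

```text
t: 15.6
eef_pos: [618.7, 20.7, 116.7]
tcp_rot: [3.141, -0.0, 3.082]
ft_force: [0.2, 4.6, -3.2]
opening: 0.39
```

Emit:
drive_tool(commands=[{"dx": 0,"dy": 2,"dz": 0,"yaw": 0},{"dx": 0,"dy": 1.5,"dz": 0,"yaw": 0},{"dx": 0,"dy": 0,"dz": -0.7,"yaw": 0},{"dx": 0,"dy": 0,"dz": -0.8,"yaw": 0},{"dx": 0,"dy": 0,"dz": 0,"yaw": 0}])

```text
t: 16.02
eef_pos: [618.7, 23.8, 115.6]
tcp_rot: [-3.142, 0.0, 3.082]
ft_force: [-1.0, -0.0, 1.8]
opening: 0.395
```

Emit:
drive_tool(commands=[{"dx": 0,"dy": 0,"dz": -0.2,"yaw": 0},{"dx": 0,"dy": 0,"dz": 0,"yaw": 0},{"dx": 0,"dy": 0,"dz": 0,"yaw": 0}])

```text
t: 16.27
eef_pos: [618.8, 23.8, 115.5]
tcp_rot: [3.142, 0.001, 3.082]
ft_force: [-1.2, 1.0, 5.2]
opening: 0.392
```

Seated on the flange by feel. Release and rise.

Emit:
drive_tool(commands=[{"dx": 0,"dy": 0,"dz": 0,"yaw": 0},{"dx": 0,"dy": 0,"dz": 0,"yaw": 0},{"dx": 0,"dy": 0,"dz": 0,"yaw": 0},{"dx": 0,"dy": 0,"dz": 0,"yaw": 0},{"dx": 0,"dy": 0,"dz": 0,"yaw": 0}], grip=0.75)

```text
t: 16.68
eef_pos: [618.7, 23.8, 114.9]
tcp_rot: [3.142, -0.0, 3.082]
ft_force: [0.8, -0.4, -0.1]
opening: 0.69
```

Emit:
drive_tool(commands=[{"dx": 0,"dy": 0,"dz": 5,"yaw": 0},{"dx": 0,"dy": 0,"dz": 15,"yaw": 0},{"dx": 0,"dy": 0,"dz": 30,"yaw": 0},{"dx": 0,"dy": 0,"dz": 40,"yaw": 0},{"dx": 0,"dy": 0,"dz": 40,"yaw": 0}])

```text
t: 17.1
eef_pos: [618.2, 23.9, 246.4]
tcp_rot: [3.142, -0.002, 3.082]
ft_force: [0.4, 1.2, -1.0]
opening: 0.751
```

Emit:
drive_tool(commands=[{"dx": 25,"dy": -3,"dz": 20,"yaw": 0},{"dx": 25,"dy": -3,"dz": 0,"yaw": 0},{"dx": 0,"dy": 0,"dz": 0,"yaw": 0},{"dx": 0,"dy": 0,"dz": 0,"yaw": 0},{"dx": 0,"dy": 0,"dz": 0,"yaw": 0}])

```text
t: 17.52
eef_pos: [668.0, 17.9, 264.5]
tcp_rot: [3.141, -0.001, 3.082]
ft_force: [0.7, -0.2, 0.3]
opening: 0.752
```

Run:
```python
from h import *
import pickle
s=env.state();print(s['eef_pos'],s['tcp_rot'],s['ft_force'],s['opening'])
pickle.dump(cal('wrist'),open('w8.pkl','wb'))
im=save('wrist','w8'); a=save('scene','s8');save('top','t8')
cv2.imwrite('pics/w8z.png',cv2.resize(im[0:250,220:420],None,fx=2.4,fy=2.4,interpolation=cv2.INTER_CUBIC)[:,:,::-1])
cv2.imwrite('pics/s8z.png',cv2.resize(a[130:250,260:400],None,fx=4,fy=4,interpolation=cv2.INTER_CUBIC)[:,:,::-1])
```

```text
[667.98156535  17.9410911  264.49570883] [ 3.14149652e+00 -1.49764906e-03  3.08182172e+00] [ 0.70732026 -0.17738703  0.3340892 ] 0.7518532344627653
```

View pics/w8z.png

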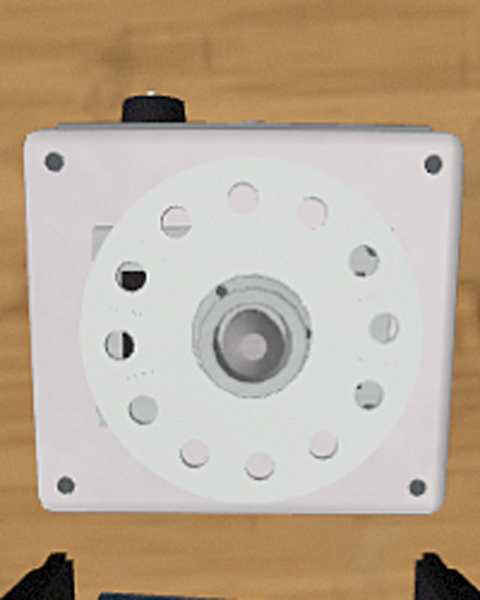

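View pics/s8z.png

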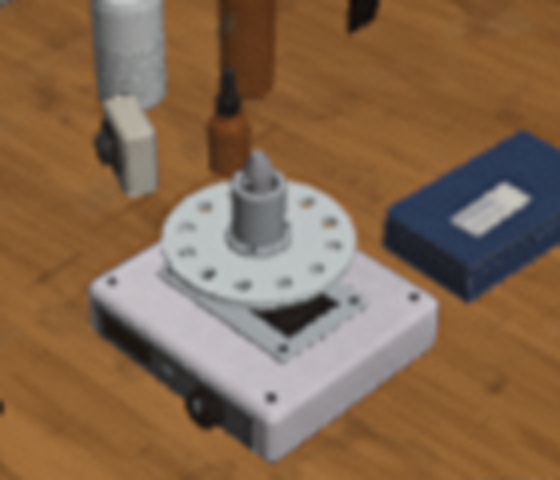

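Run:
```python
from h import *
import pickle
C=pickle.load(open('w8.pkl','rb'))
f=lambda p:[220+(p[0]+.5)/2.4-.5,(p[1]+.5)/2.4-.5]
print('tip',unproj('w',f((253.5,347)),171,C), 'hubtop',unproj('w',f((251.5,341)),148,C))
q=[unproj('w',f(p),55,C)[0] for p in [(54,162),(433,164),(65,485),(417,487)]]
g=lambda a,b:np.degrees(np.arctan2((b-a)[1],(b-a)[0]))
print(g(q[0],q[1])-90,g(q[2],q[3])-90,g(q[0],q[2]),g(q[1],q[3]),np.mean(q,0))
for p in [(480,190),(480,210),(540,210)]:
    print(unproj('top',p,0),unproj('top',p,80))
```

```text
tip [[620.63943763  23.99890893 171.        ]] hubtop [[620.08864669  23.60604104 148.        ]]
-3.700330624689471 -3.723354087117599 -3.91292992094628 -3.827268060120547 [620.14389965  20.28383434  55.        ]
[[ 580.1735788  -471.40750775    0.        ]] [[ 575.47975769 -438.5495089    80.        ]]
[[ 521.80821654 -469.780048      0.        ]] [[ 521.00077709 -437.03041702   80.        ]]
[[ 520.01807895 -649.15941774    0.        ]] [[ 519.32983962 -604.46543029   80.        ]]
```

Emit:
drive_tool(commands=[{"dx": -18,"dy": -34,"dz": 0,"yaw": 0},{"dx": -18,"dy": -34,"dz": 0,"yaw": 0},{"dx": -18,"dy": -34,"dz": 0,"yaw": 0},{"dx": -18,"dy": -34,"dz": 0,"yaw": 0},{"dx": -18,"dy": -34,"dz": 0,"yaw": 0}])

```text
t: 18.08
eef_pos: [577.2, -153.1, 265.2]
tcp_rot: [3.141, -0.0, 3.082]
ft_force: [0.9, -0.1, 0.7]
opening: 0.755
```

Emit:
drive_tool(commands=[{"dx": -18,"dy": -34,"dz": -15,"yaw": 0},{"dx": -18,"dy": -34,"dz": -15,"yaw": 0},{"dx": -18,"dy": -34,"dz": -15,"yaw": 0},{"dx": -18,"dy": -34,"dz": -15,"yaw": 0},{"dx": 0,"dy": 0,"dz": 0,"yaw": 0}])

```text
t: 18.5
eef_pos: [502.9, -292.1, 202.5]
tcp_rot: [3.14, -0.004, 3.078]
ft_force: [-1.5, -0.3, 0.5]
opening: 0.755
```

Emit:
drive_tool(commands=[{"dx": 0,"dy": 0,"dz": 0,"yaw": 0},{"dx": 0,"dy": 0,"dz": 0,"yaw": 0},{"dx": 0,"dy": 0,"dz": 0,"yaw": 0}])

```text
t: 18.75
eef_pos: [507.2, -287.3, 205.7]
tcp_rot: [-3.141, 0.001, 3.083]
ft_force: [0.3, -0.4, 0.9]
opening: 0.748
```

Run:
```python
from h import *
import pickle
s=env.state();print(s['eef_pos'],s['tcp_rot'],s['ft_force'],s['opening'])
pickle.dump(cal('wrist'),open('w9.pkl','wb'))
im=save('wrist','w9')
for q,z in [('clip',0),('eye_grip',2.5),('clip_seat',2.5),('leg_tip',2.5)]:
    for e in env.place_of(q,'wrist')[:2]: print(q,e['conf'],e['pixel'],unproj('wrist',e['pixel'],z)[0])
```

```text
[ 507.2410039  -287.26969588  205.67047386] [-3.14131163e+00  8.18597587e-04  3.08283351e+00] [ 0.31056634 -0.42581903  0.86770516] 0.7484525808525287
clip 0.86 [316.3, 139.5] [ 462.07620015 -289.55194189    0.        ]
eye_grip 0.57 [323.5, 147.0] [ 469.95642298 -282.59726878    2.5       ]
clip_seat 0.89 [308.9, 194.1] [ 518.5497123  -301.00506224    2.5       ]
leg_tip 0.67 [307.9, 230.9] [ 559.20257707 -304.92616847    2.5       ]
```

View pics/w9.png

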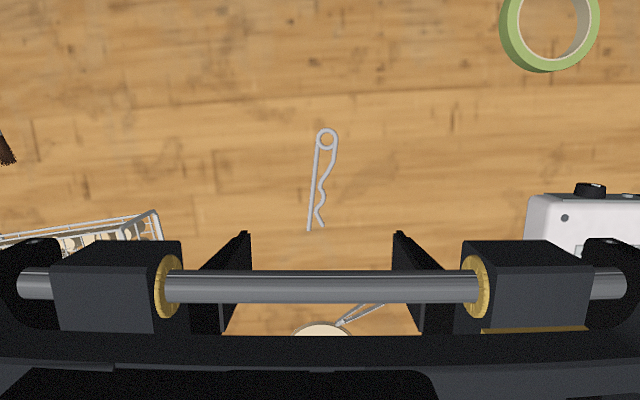

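Run:
```python
from h import *
import pickle
C=pickle.load(open('w9.pkl','rb'))
im=cv2.imread('pics/w9.png')[115:245,280:360]
cv2.imwrite('pics/w9z.png',cv2.resize(im,None,fx=4.5,fy=4.5,interpolation=cv2.INTER_CUBIC))
for z in (0,60,100): print(unproj('w',[(157,210),(160,240)],z,C))
e=env.trace('clip','wrist')[0];print(e['conf'],e['pixels'].sum())
ys,xs=np.nonzero(e['pixels'])
W=unproj('w',np.c_[xs,ys],2.5,C)[:,:2]
# leg: min-y boundary per row
rows=np.unique(ys); L=[]
for r in rows:
    x=xs[ys==r]; L.append((x.min(),r,x.max()))
L=np.array(L); print(L[::6].tolist())
P=unproj('w',L[:,:2],2.5,C)[:,:2]
sel=slice(12,-3)
k=np.polyfit(P[sel,0],P[sel,1],1); res=P[sel,1]-np.polyval(k,P[sel,0]); k=np.polyfit(P[sel,0][abs(res)<1],P[sel,1][abs(res)<1],1)
print('leg outer line yaw',np.degrees(np.arctan(k[0])),k, P[0],P[-1])
```

```text
[[ 527.05921133 -469.36172232    0.        ]
 [ 561.7368139  -471.81484159    0.        ]]
[[ 513.60934072 -439.5472986    60.        ]
 [ 542.74113295 -441.60810314   60.        ]]
[[ 504.64276031 -419.67101612  100.        ]
 [ 530.07734564 -421.47027751  100.        ]]
0.64 1166
[[325, 127, 329], [318, 133, 337], [316, 139, 338], [315, 145, 337], [315, 151, 336], [313, 157, 335], [313, 163, 334], [313, 169, 331], [312, 175, 328], [312, 181, 323], [311, 187, 322], [310, 193, 325], [310, 199, 325], [309, 205, 322], [308, 211, 318], [308, 217, 321], [307, 223, 324], [307, 229, 310]]
leg outer line yaw -9.511223657172238 [-1.67543991e-01 -2.12668749e+02] [ 449.71758338 -279.96328739] [ 558.38786738 -305.71503835]
```

View pics/w9z.png

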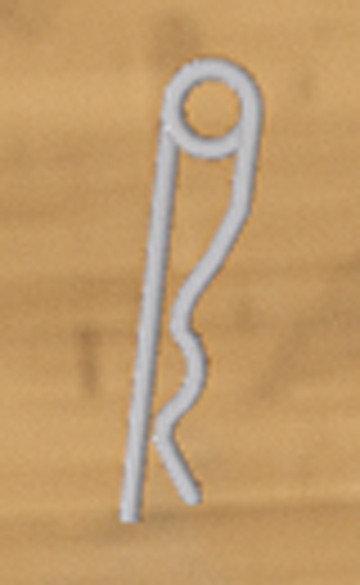

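Run:
```python
from h import *
import pickle
C=pickle.load(open('w9.pkl','rb'))
f=lambda p:[280+(p[0]+.5)/4.5-.5,115+(p[1]+.5)/4.5-.5]
a,b=unproj('w',[f((170,140)),f((130,515))],2.5,C)
th=np.arctan2((b-a)[1],(b-a)[0]); print(a,b,np.degrees(th))
E=unproj('w',f((211,107)),5,C)[0]; tip=unproj('w',f((130,521)),2.5,C)[0]
print('eye c',E,'tip',tip)
for th in (th,np.radians(-9.5)):
    R=np.array([[np.cos(th),-np.sin(th)],[np.sin(th),np.cos(th)]])
    print('grip from eye',E[:2]+R@[6,0],'from tip',tip[:2]+R@[-94,9])
```

```text
[ 468.23386388 -288.87901382    2.5       ] [ 557.40734845 -304.00897721    2.5       ] -9.629604246371935
eye c [ 461.18061482 -279.09472664    5.        ] tip [ 558.92483518 -304.11066912    2.5       ]
grip from eye [ 467.09607325 -280.09839573] from tip [ 467.75482349 -279.51333254]
grip from eye [ 467.09832843 -280.08501228] from tip [ 467.69941709 -279.71962376]
```

Emit:
drive_tool(commands=[{"dx": -20,"dy": 4,"dz": -30,"yaw": -3.15},{"dx": -19.5,"dy": 3.9,"dz": -30,"yaw": -3},{"dx": 0,"dy": 0,"dz": -40,"yaw": 0},{"dx": 0,"dy": 0,"dz": -40,"yaw": 0},{"dx": 0,"dy": 0,"dz": 0,"yaw": 0}])

```text
t: 19.47
eef_pos: [464.7, -278.3, 59.5]
tcp_rot: [3.137, -0.008, 2.974]
ft_force: [-1.0, 0.8, -0.6]
opening: 0.75
```

Emit:
drive_tool(commands=[{"dx": 0,"dy": 0,"dz": 0,"yaw": 0},{"dx": 0,"dy": 0,"dz": 0,"yaw": 0},{"dx": 0,"dy": 0,"dz": 0,"yaw": 0}])

```text
t: 19.72
eef_pos: [468.3, -280.9, 67.4]
tcp_rot: [-3.14, 0.003, 2.975]
ft_force: [-0.7, -0.1, -0.2]
opening: 0.748
```

Run:
```python
from h import *
import pickle
s=env.state();print(s['eef_pos'],np.degrees(s['tcp_rot']),s['ft_force'],s['opening'])
C=cal('wrist');pickle.dump(C,open('w10.pkl','wb'))
im=save('wrist','w10')
th=np.radians(-9.57);R=np.array([[np.cos(th),-np.sin(th)],[np.sin(th),np.cos(th)]])
g=np.array([467.4,-279.8])
P=[[*(g+R@np.array([x-6,y-9])),2.5] for x,y in [(0,0),(100,0),(6,9),(0,9),(62,0)]]
px=proj('w',P,C);print(px)
o=im[:,:,::-1].copy()
for p in px: cv2.circle(o,tuple(int(v) for v in np.round(p)),3,(0,0,255),1)
cv2.imwrite('pics/w10o.png',o)
for q,z in [('clip',0),('eye_grip',2.5),('clip_seat',2.5)]:
    for e in env.place_of(q,'wrist')[:1]: print(q,e['conf'],e['pixel'],unproj('wrist',e['pixel'],z)[0])
```

```text
[ 468.31218504 -280.86504574   67.38121753] [-1.79909202e+02  1.78535826e-01  1.70441937e+02] [-0.7222346  -0.11909702 -0.20379945] 0.7483903161228493
[[308.93814417 207.22797725]
 [310.0503434  336.93580271]
 [322.25171084 215.8211011 ]
 [322.26354921 207.24546525]
 [309.62890067 290.92971186]]
clip 0.86 [308.1, 208.0] [ 460.67709612 -288.36128213    0.        ]
eye_grip 0.93 [319.7, 216.1] [ 466.67382128 -281.24269898    2.5       ]
clip_seat 0.58 [307.8, 286.6] [ 516.4046866  -298.18595286    2.5       ]
```

View pics/w10o.png

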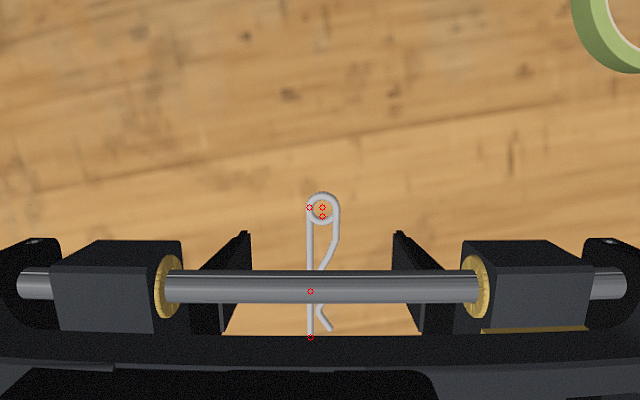

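Emit:
drive_tool(commands=[{"dx": 0.2,"dy": 0.4,"dz": -30,"yaw": 0},{"dx": 0,"dy": 0,"dz": -20,"yaw": 0},{"dx": 0,"dy": 0,"dz": -7,"yaw": 0},{"dx": 0,"dy": 0,"dz": 0,"yaw": 0},{"dx": 0,"dy": 0,"dz": 0,"yaw": 0}], grip=0.6)

```text
t: 20.33
eef_pos: [467.6, -280.0, 8.6]
tcp_rot: [3.142, 0.0, 2.974]
ft_force: [0.1, -0.2, 0.5]
opening: 0.603
```

Emit:
drive_tool(commands=[{"dx": 0,"dy": 0,"dz": 0,"yaw": 0},{"dx": 0,"dy": 0,"dz": 0,"yaw": 0},{"dx": 0,"dy": 0,"dz": 0,"yaw": 0}])

```text
t: 20.58
eef_pos: [467.8, -280.1, 9.0]
tcp_rot: [-3.141, 0.001, 2.974]
ft_force: [0.9, -0.5, 0.1]
opening: 0.599
```

Emit:
drive_tool(commands=[{"dx": 0,"dy": 0,"dz": -5,"yaw": 0},{"dx": 0,"dy": 0,"dz": -2.6,"yaw": 0},{"dx": 0,"dy": 0,"dz": 0,"yaw": 0},{"dx": 0,"dy": 0,"dz": 0,"yaw": 0},{"dx": 0,"dy": 0,"dz": 0,"yaw": 0}])

```text
t: 21.0
eef_pos: [467.4, -279.8, 0.4]
tcp_rot: [3.142, 0.0, 2.974]
ft_force: [0.6, -0.4, 2.1]
opening: 0.6
```

Emit:
drive_tool(commands=[{"dx": 0,"dy": 0,"dz": 0,"yaw": 0},{"dx": 0,"dy": 0,"dz": 0,"yaw": 0},{"dx": 0,"dy": 0,"dz": 0,"yaw": 0},{"dx": 0,"dy": 0,"dz": 0,"yaw": 0},{"dx": 0,"dy": 0,"dz": 0,"yaw": 0}], grip=0.28)

```text
t: 21.42
eef_pos: [467.3, -279.8, 0.4]
tcp_rot: [3.141, -0.0, 2.974]
ft_force: [-0.4, -0.4, 0.3]
opening: 0.315
```

Run:
```python
from h import *
s=env.state();print(s['eef_pos'],np.degrees(s['tcp_rot']),s['ft_force'],s['opening'])
im=save('wrist','w11')
```

```text
[ 4.67337512e+02 -2.79762025e+02  3.73294297e-01] [ 1.79987296e+02 -1.21058338e-02  1.70423219e+02] [-0.44805493 -0.43169285  0.26013252] 0.31521574818793013
```

View pics/w11.png

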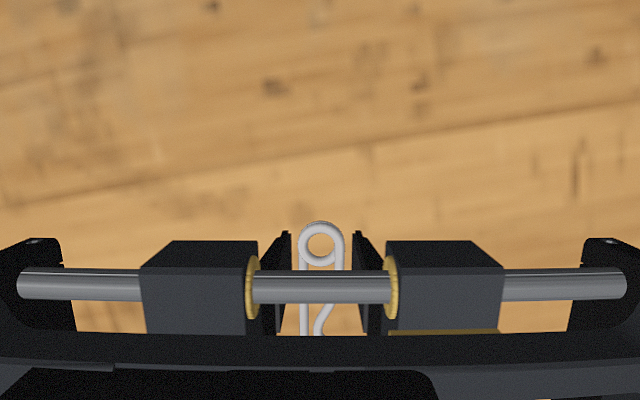

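Emit:
drive_tool(commands=[{"dx": 0,"dy": 0,"dz": 0.6,"yaw": 0},{"dx": 0,"dy": 0,"dz": 0,"yaw": 0},{"dx": 0,"dy": 0,"dz": 0,"yaw": 0},{"dx": 0,"dy": 0,"dz": 0,"yaw": 0},{"dx": 0,"dy": 0,"dz": 0,"yaw": 0}], grip=0.15)

```text
t: 21.88
eef_pos: [467.4, -279.8, 1.1]
tcp_rot: [3.141, -0.0, 2.975]
ft_force: [-0.7, 0.6, -0.1]
opening: 0.233
```

Emit:
drive_tool(commands=[{"dx": 0,"dy": 0,"dz": 0,"yaw": 0},{"dx": 0,"dy": 0,"dz": 0,"yaw": 0},{"dx": 0,"dy": 0,"dz": 0,"yaw": 0},{"dx": 0,"dy": 0,"dz": 0,"yaw": 0}], grip=0.05)

```text
t: 22.22
eef_pos: [467.4, -279.8, 1.1]
tcp_rot: [3.141, -0.0, 2.974]
ft_force: [-0.6, 0.3, 1.1]
opening: 0.231
```

Emit:
drive_tool(commands=[{"dx": 0,"dy": 0,"dz": 5,"yaw": 0},{"dx": 0,"dy": 0,"dz": 20,"yaw": 0},{"dx": 0,"dy": 0,"dz": 35,"yaw": 0},{"dx": 0,"dy": 0,"dz": 35,"yaw": 0},{"dx": 0,"dy": 0,"dz": 35,"yaw": 0}])

```text
t: 22.63
eef_pos: [467.0, -279.6, 132.6]
tcp_rot: [3.141, -0.001, 2.974]
ft_force: [0.3, -0.1, -1.6]
opening: 0.232
```

Emit:
drive_tool(commands=[{"dx": 0,"dy": 0,"dz": 35,"yaw": 0},{"dx": 0,"dy": 0,"dz": 10,"yaw": 0},{"dx": 0,"dy": 0,"dz": 0,"yaw": 0},{"dx": 0,"dy": 0,"dz": 0,"yaw": 0},{"dx": 0,"dy": 0,"dz": 0,"yaw": 0}])

```text
t: 23.05
eef_pos: [466.8, -279.4, 174.5]
tcp_rot: [3.14, -0.002, 2.974]
ft_force: [-0.5, 0.5, -1.8]
opening: 0.229
```

Run:
```python
from h import *
s=env.state();print(s['eef_pos'],np.degrees(s['tcp_rot']),s['ft_force'],s['opening'],s['moment'])
im=save('wrist','w12');a=save('scene','s12');cv2.imwrite('pics/s12z.png',cv2.resize(a[180:340,300:460],None,fx=3.5,fy=3.5,interpolation=cv2.INTER_CUBIC)[:,:,::-1])
```

```text
[ 466.75162681 -279.36938279  174.4535487 ] [ 1.79925303e+02 -1.29873896e-01  1.70420994e+02] [-0.48783285  0.51014728 -1.84936213] 0.22949673040310972 [-0.01665104  0.01613197 -0.03981091]
```

View pics/w12.png

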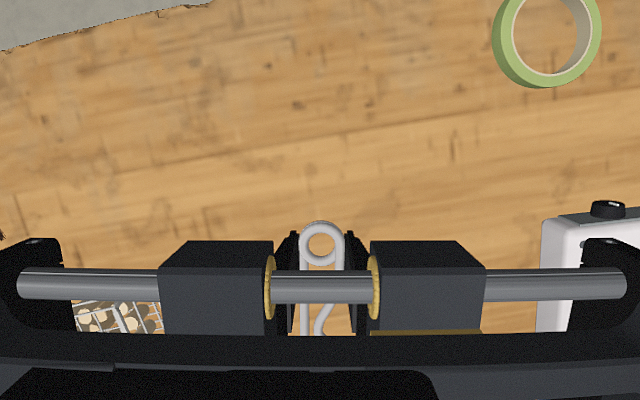

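View pics/s12z.png

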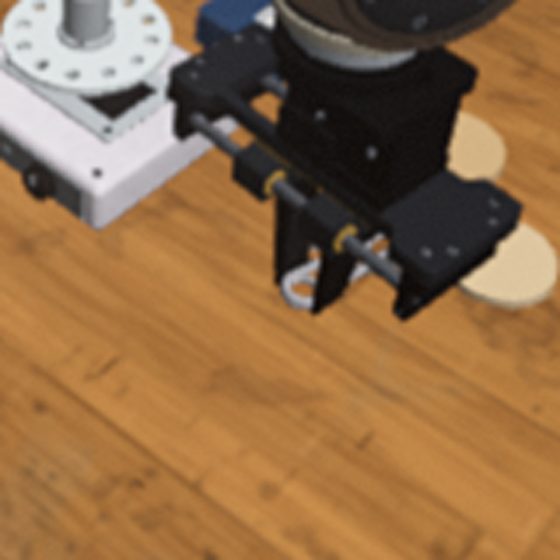

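Emit:
drive_tool(commands=[{"dx": 0,"dy": 20,"dz": 5,"yaw": 2.9},{"dx": 2,"dy": 38,"dz": 5,"yaw": 2.97},{"dx": 3,"dy": 38,"dz": 5,"yaw": 0},{"dx": 3,"dy": 38,"dz": 0,"yaw": 0},{"dx": 3,"dy": 38,"dz": 0,"yaw": 0}])

```text
t: 23.57
eef_pos: [477.9, -106.3, 190.1]
tcp_rot: [3.141, -0.002, 3.076]
ft_force: [1.4, -0.3, -0.9]
opening: 0.231
```

Emit:
drive_tool(commands=[{"dx": 3,"dy": 38,"dz": 0,"yaw": 0},{"dx": 3,"dy": 38,"dz": 0,"yaw": 0},{"dx": 3,"dy": 38,"dz": 0,"yaw": 0},{"dx": 0,"dy": 25,"dz": 0,"yaw": 0},{"dx": 0,"dy": 9,"dz": 0,"yaw": 0}])

```text
t: 23.98
eef_pos: [486.8, 43.1, 189.9]
tcp_rot: [3.141, -0.002, 3.08]
ft_force: [-0.4, -0.2, -1.2]
opening: 0.23
```

Emit:
drive_tool(commands=[{"dx": 0,"dy": 0,"dz": 0,"yaw": 0},{"dx": 0,"dy": 0,"dz": 0,"yaw": 0},{"dx": 0,"dy": 0,"dz": 0,"yaw": 0},{"dx": 0,"dy": 0,"dz": 0,"yaw": 0}])

```text
t: 24.32
eef_pos: [487.4, 38.9, 190.8]
tcp_rot: [-3.142, -0.0, 3.075]
ft_force: [-0.2, -0.5, -1.8]
opening: 0.231
```

Run:
```python
from h import *
s=env.state();print(s['eef_pos'],np.degrees(s['tcp_rot']),s['ft_force'],s['opening'],s['moment'])
a=save('scene','s13');cv2.imwrite('pics/s13z.png',cv2.resize(a[130:270,230:390],None,fx=4,fy=4,interpolation=cv2.INTER_CUBIC)[:,:,::-1])
im=save('wrist','w13');t=save('top','t13');cv2.imwrite('pics/t13z.png',cv2.resize(t[140:250,260:360],None,fx=5,fy=5,interpolation=cv2.INTER_CUBIC)[:,:,::-1])
```

```text
[487.43796373  38.91333852 190.80487985] [-1.79996611e+02 -2.70041992e-02  1.76199770e+02] [-0.16517592 -0.46402499 -1.83806032] 0.23127355466718627 [ 0.03952249  0.07155046 -0.01016854]
```

View pics/s13z.png

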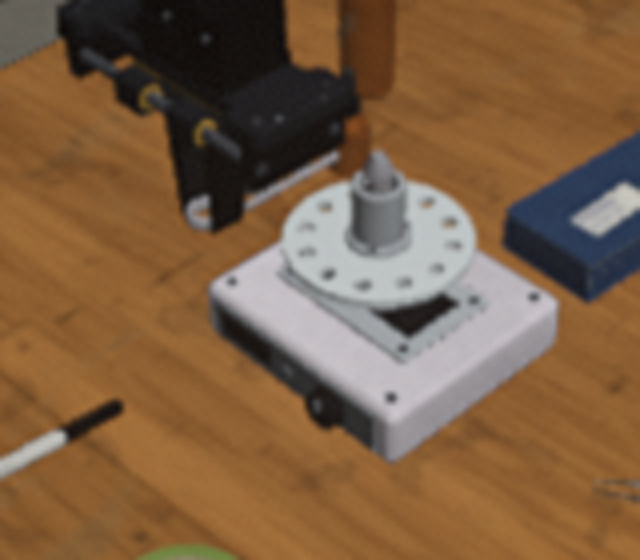

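View pics/t13z.png

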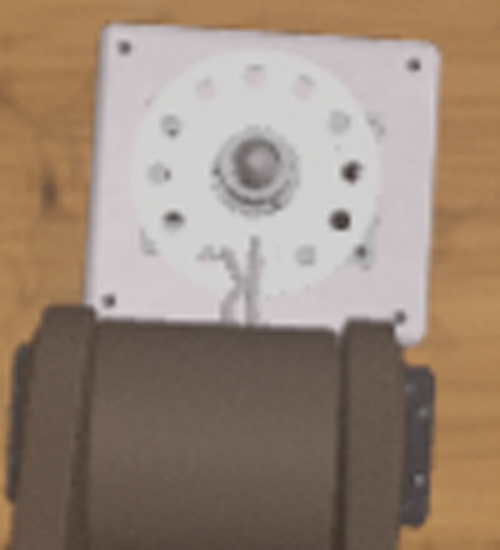

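View pics/w13.png

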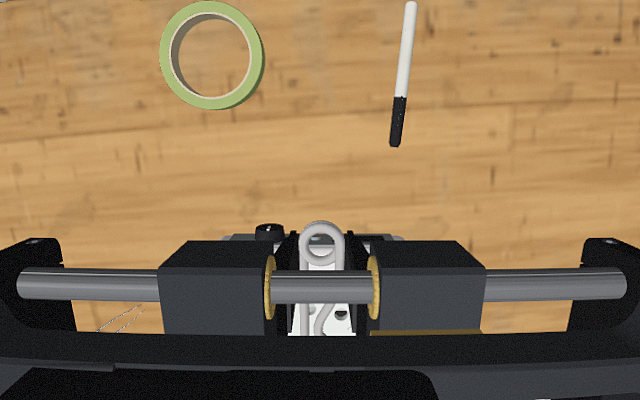

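Emit:
drive_tool(commands=[{"dx": 0,"dy": 1.2,"dz": -20,"yaw": 0},{"dx": 0,"dy": 0,"dz": -15,"yaw": 0},{"dx": 0,"dy": 0,"dz": -6,"yaw": 0},{"dx": 0,"dy": 0,"dz": 0,"yaw": 0},{"dx": 0,"dy": 0,"dz": 0,"yaw": 0}])

```text
t: 24.88
eef_pos: [487.6, 41.1, 150.3]
tcp_rot: [3.142, -0.0, 3.077]
ft_force: [-0.6, 0.1, -1.9]
opening: 0.232
```

Emit:
drive_tool(commands=[{"dx": 0,"dy": 0,"dz": 0,"yaw": 0},{"dx": 0,"dy": 0,"dz": 0,"yaw": 0},{"dx": 0,"dy": 0,"dz": 0,"yaw": 0},{"dx": 0,"dy": 0,"dz": 0,"yaw": 0}])

```text
t: 25.22
eef_pos: [487.6, 41.3, 150.5]
tcp_rot: [3.142, 0.001, 3.077]
ft_force: [-0.0, 0.6, -1.5]
opening: 0.235
```

Run:
```python
from h import *
s=env.state();print(s['eef_pos'],np.degrees(s['tcp_rot']),s['ft_force'],s['opening'],s['moment'])
a=save('scene','s14');
C=cal('scene')
u=np.array([.99792,-.06453,0]);v=np.array([.06453,.99792,0])
p=s['eef_pos']; base=p+[0,0,1.4]-6*u-9*v
P=[base,base+100*u,base+62*u,np.array([620.1,23.8,151]),np.array([620.1,23.8,171]),np.array([620.1,23.8,148])]
px=proj('scene',P);print(px)
o=cv2.resize(a[130:230,250:370],None,fx=6,fy=6,interpolation=cv2.INTER_CUBIC)[:,:,::-1].copy()
for q in px: cv2.circle(o,(int((q[0]-250+.5)*6),int((q[1]-130+.5)*6)),3,(0,0,255),1)
cv2.imwrite('pics/s14z.png',o)
```

```text
[487.56896536  41.34657674 150.51187814] [1.79995093e+02 4.77649956e-02 1.76294519e+02] [-0.04397162  0.58910061 -1.47288144] 0.2348267024982618 [0.08480706 0.06708481 0.06077935]
[[284.38996351 198.71982269]
 [313.98353595 181.02154031]
 [303.11321717 187.52221322]
 [324.78726499 174.82205339]
 [324.80075501 168.71459316]
 [324.78526639 175.72447858]]
```

View pics/s14z.png

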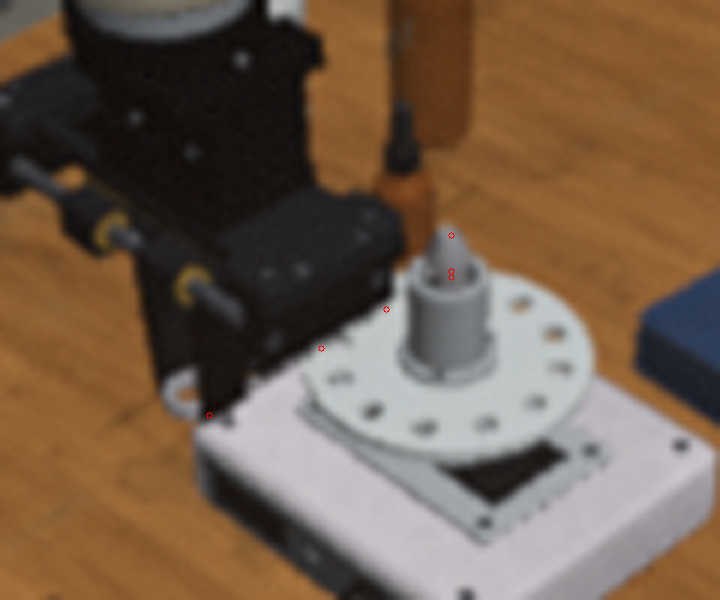

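Emit:
drive_tool(commands=[{"dx": 7,"dy": -0.45,"dz": -0.7,"yaw": 0},{"dx": 7,"dy": -0.45,"dz": 0,"yaw": 0},{"dx": 6,"dy": -0.4,"dz": 0,"yaw": 0},{"dx": 0,"dy": 0,"dz": 0,"yaw": 0},{"dx": 0,"dy": 0,"dz": 0,"yaw": 0}])

```text
t: 25.68
eef_pos: [507.7, 40.0, 149.1]
tcp_rot: [3.141, -0.0, 3.077]
ft_force: [-0.5, -0.3, -1.2]
opening: 0.23
```

Emit:
drive_tool(commands=[{"dx": 2,"dy": -0.13,"dz": 0,"yaw": 0},{"dx": 2,"dy": -0.13,"dz": 0,"yaw": 0},{"dx": 2,"dy": -0.13,"dz": 0,"yaw": 0},{"dx": 0,"dy": 0,"dz": 0,"yaw": 0},{"dx": 0,"dy": 0,"dz": 0,"yaw": 0}])

```text
t: 26.1
eef_pos: [513.4, 39.7, 149.4]
tcp_rot: [3.141, 0.0, 3.077]
ft_force: [0.4, 0.1, -1.3]
opening: 0.233
```

Emit:
drive_tool(commands=[{"dx": 1,"dy": -0.06,"dz": 0.2,"yaw": 0},{"dx": 1,"dy": -0.07,"dz": 0,"yaw": 0},{"dx": 1,"dy": -0.06,"dz": 0,"yaw": 0},{"dx": 0,"dy": 0,"dz": 0,"yaw": 0}])

```text
t: 26.43
eef_pos: [516.6, 39.5, 149.6]
tcp_rot: [3.141, 0.0, 3.077]
ft_force: [-0.1, -1.2, -1.5]
opening: 0.231
```

Emit:
drive_tool(commands=[{"dx": 0.7,"dy": -0.05,"dz": 0,"yaw": 0},{"dx": 0.7,"dy": -0.05,"dz": 0,"yaw": 0},{"dx": 0,"dy": 0,"dz": 0,"yaw": 0}])

```text
t: 26.68
eef_pos: [517.9, 39.4, 149.6]
tcp_rot: [3.142, 0.0, 3.077]
ft_force: [-0.9, 0.6, -1.1]
opening: 0.233
```

Emit:
drive_tool(commands=[{"dx": 0.6,"dy": -0.04,"dz": 0,"yaw": 0},{"dx": 0.6,"dy": -0.04,"dz": 0,"yaw": 0},{"dx": 0,"dy": 0,"dz": 0,"yaw": 0}])

```text
t: 26.93
eef_pos: [519.1, 39.3, 149.5]
tcp_rot: [3.141, 0.0, 3.077]
ft_force: [-0.9, -1.1, -2.1]
opening: 0.229
```

Emit:
drive_tool(commands=[{"dx": 0.7,"dy": -0.05,"dz": 0,"yaw": 0},{"dx": 0.7,"dy": -0.05,"dz": 0,"yaw": 0},{"dx": 0,"dy": 0,"dz": 0,"yaw": 0}])

```text
t: 27.18
eef_pos: [520.5, 39.2, 149.6]
tcp_rot: [3.142, 0.0, 3.077]
ft_force: [-0.6, 0.2, -1.1]
opening: 0.233
```

Emit:
drive_tool(commands=[{"dx": 0.7,"dy": -0.05,"dz": 0,"yaw": 0},{"dx": 0.7,"dy": -0.05,"dz": 0,"yaw": 0},{"dx": 0,"dy": 0,"dz": 0,"yaw": 0}])

```text
t: 27.43
eef_pos: [521.9, 39.1, 149.5]
tcp_rot: [3.141, 0.0, 3.077]
ft_force: [-1.2, -0.4, -1.3]
opening: 0.23
```

Run:
```python
from h import *
s=env.state();print(s['eef_pos'],np.degrees(s['tcp_rot']),s['ft_force'],s['opening'],s['moment'])
a=save('scene','s15');t=save('top','t15')
cv2.imwrite('pics/s15z.png',np.hstack([cv2.resize(a[150:200,290:350],(480,400),interpolation=cv2.INTER_CUBIC)[:,:,::-1],cv2.resize(t[155:205,290:330],(320,400),interpolation=cv2.INTER_CUBIC)[:,:,::-1]]))
```

```text
[521.92267738  39.09675234 149.54974979] [1.79993680e+02 3.38489008e-03 1.76291490e+02] [-1.22395809 -0.38099781 -1.32894895] 0.23045114724010335 [ 0.00408249  0.04313283 -0.02669942]
```

View pics/s15z.png

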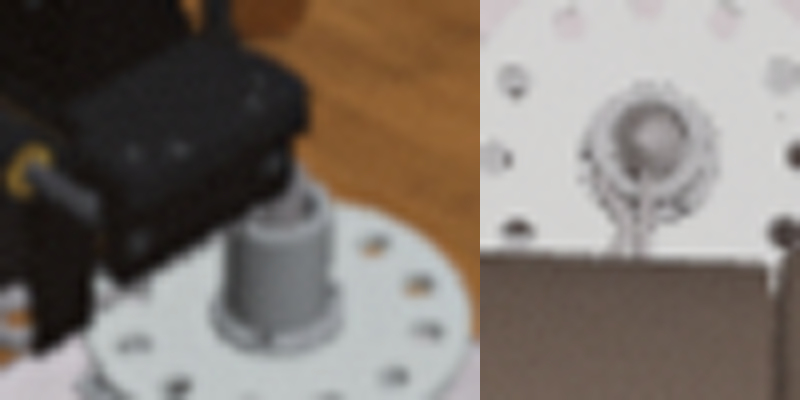

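Emit:
drive_tool(commands=[{"dx": 1,"dy": -0.06,"dz": 0,"yaw": 0},{"dx": 1,"dy": -0.07,"dz": 0,"yaw": 0},{"dx": 1,"dy": -0.06,"dz": 0,"yaw": 0},{"dx": 0,"dy": 0,"dz": 0,"yaw": 0}])

```text
t: 27.87
eef_pos: [525.0, 38.9, 149.6]
tcp_rot: [3.141, 0.0, 3.077]
ft_force: [-0.3, -0.6, -1.7]
opening: 0.231
```

Emit:
drive_tool(commands=[{"dx": 1,"dy": -0.06,"dz": 0,"yaw": 0},{"dx": 1,"dy": -0.07,"dz": 0,"yaw": 0},{"dx": 1,"dy": -0.06,"dz": 0,"yaw": 0},{"dx": 0,"dy": 0,"dz": 0,"yaw": 0}])

```text
t: 28.2
eef_pos: [528.0, 38.7, 149.6]
tcp_rot: [3.142, 0.0, 3.077]
ft_force: [-0.1, -0.2, -0.8]
opening: 0.233
```

Emit:
drive_tool(commands=[{"dx": 1,"dy": -0.06,"dz": 0,"yaw": 0},{"dx": 1,"dy": -0.07,"dz": 0,"yaw": 0},{"dx": 1,"dy": -0.06,"dz": 0,"yaw": 0},{"dx": 0,"dy": 0,"dz": 0,"yaw": 0}])

```text
t: 28.53
eef_pos: [531.0, 38.5, 149.5]
tcp_rot: [3.142, 0.0, 3.077]
ft_force: [-0.1, -0.6, -0.4]
opening: 0.231
```

Emit:
drive_tool(commands=[{"dx": 1,"dy": -0.06,"dz": 0,"yaw": 0},{"dx": 1,"dy": -0.07,"dz": 0,"yaw": 0},{"dx": 1,"dy": -0.06,"dz": 0,"yaw": 0},{"dx": 0,"dy": 0,"dz": 0,"yaw": 0}])

```text
t: 28.87
eef_pos: [534.0, 38.3, 149.6]
tcp_rot: [3.141, 0.0, 3.077]
ft_force: [-0.6, -0.2, -1.2]
opening: 0.23
```

Emit:
drive_tool(commands=[{"dx": 1,"dy": -0.06,"dz": 0,"yaw": 0},{"dx": 1,"dy": -0.07,"dz": 0,"yaw": 0},{"dx": 1,"dy": -0.06,"dz": 0,"yaw": 0},{"dx": 0,"dy": 0,"dz": 0,"yaw": 0}])

```text
t: 29.2
eef_pos: [536.7, 38.3, 149.4]
tcp_rot: [3.141, -0.001, 3.077]
ft_force: [-1.3, 2.0, -1.3]
opening: 0.232
```

Emit:
drive_tool(commands=[{"dx": 1,"dy": -0.06,"dz": 0,"yaw": 0},{"dx": 1,"dy": -0.07,"dz": 0,"yaw": 0},{"dx": 0,"dy": 0,"dz": 0,"yaw": 0}])

```text
t: 29.45
eef_pos: [538.9, 38.1, 149.5]
tcp_rot: [3.141, -0.0, 3.077]
ft_force: [-1.5, 2.2, -2.0]
opening: 0.235
```

Run:
```python
from h import *
s=env.state();print(s['eef_pos'],np.degrees(s['tcp_rot']),s['ft_force'],s['opening'],s['moment'])
a=save('scene','s16');t=save('top','t16');w=save('wrist','w16')
cv2.imwrite('pics/s16z.png',np.hstack([cv2.resize(a[150:200,290:350],(480,400),interpolation=cv2.INTER_CUBIC)[:,:,::-1],cv2.resize(t[155:205,290:330],(320,400),interpolation=cv2.INTER_CUBIC)[:,:,::-1]]))
```

```text
[538.92427916  38.13713214 149.51744201] [ 1.79986427e+02 -4.24271434e-04  1.76298973e+02] [-1.46273042  2.21419757 -1.99368771] 0.23506121179131095 [0.57328801 0.34098701 0.17836242]
```

View pics/s16z.png

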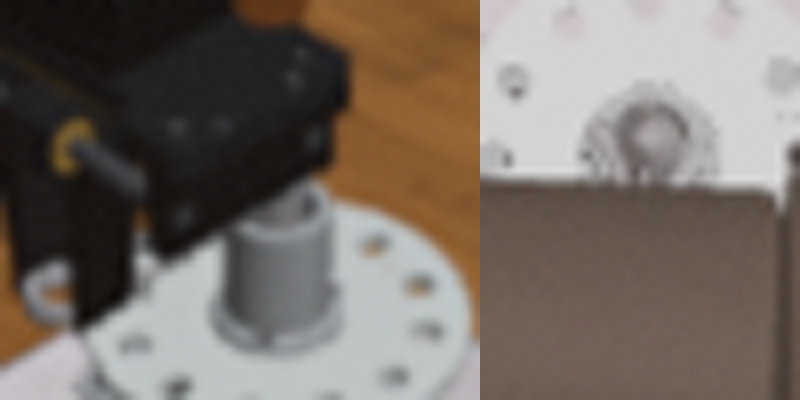

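View pics/w16.png

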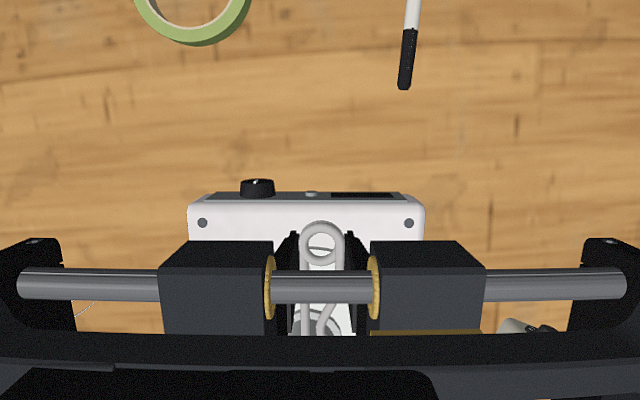

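Emit:
drive_tool(commands=[{"dx": 1,"dy": -0.06,"dz": 0,"yaw": 0},{"dx": 1,"dy": -0.07,"dz": 0,"yaw": 0},{"dx": 1,"dy": -0.06,"dz": 0,"yaw": 0},{"dx": 0,"dy": 0,"dz": 0,"yaw": 0}])

```text
t: 29.93
eef_pos: [541.2, 38.0, 149.3]
tcp_rot: [3.141, -0.002, 3.077]
ft_force: [-4.2, 4.3, -0.6]
opening: 0.23
```

Emit:
drive_tool(commands=[{"dx": 1,"dy": -0.06,"dz": 0,"yaw": 0},{"dx": 1,"dy": -0.07,"dz": 0,"yaw": 0},{"dx": 1,"dy": -0.06,"dz": 0,"yaw": 0},{"dx": 0,"dy": 0,"dz": 0,"yaw": 0}])

```text
t: 30.27
eef_pos: [544.5, 37.8, 149.4]
tcp_rot: [3.141, -0.001, 3.077]
ft_force: [-3.2, 4.3, -1.2]
opening: 0.233
```

Emit:
drive_tool(commands=[{"dx": 1,"dy": -0.06,"dz": 0,"yaw": 0},{"dx": 1,"dy": -0.07,"dz": 0,"yaw": 0},{"dx": 1,"dy": -0.06,"dz": 0,"yaw": 0},{"dx": 0,"dy": 0,"dz": 0,"yaw": 0}])

```text
t: 30.6
eef_pos: [548.2, 37.5, 149.6]
tcp_rot: [3.141, 0.001, 3.077]
ft_force: [0.2, 3.5, -0.9]
opening: 0.233
```

Emit:
drive_tool(commands=[{"dx": 1,"dy": -0.06,"dz": 0,"yaw": 0},{"dx": 1,"dy": -0.07,"dz": 0,"yaw": 0},{"dx": 1,"dy": -0.06,"dz": 0,"yaw": 0},{"dx": 0,"dy": 0,"dz": 0,"yaw": 0}])

```text
t: 30.93
eef_pos: [551.2, 37.3, 149.6]
tcp_rot: [3.141, 0.001, 3.077]
ft_force: [-0.3, 4.3, -2.0]
opening: 0.232
```

Emit:
drive_tool(commands=[{"dx": 1,"dy": -0.06,"dz": 0,"yaw": 0},{"dx": 1,"dy": -0.07,"dz": 0,"yaw": 0},{"dx": 0,"dy": 0,"dz": 0,"yaw": 0}])

```text
t: 31.18
eef_pos: [553.4, 37.1, 149.7]
tcp_rot: [3.141, 0.001, 3.077]
ft_force: [0.9, 3.6, -1.7]
opening: 0.235
```

Emit:
drive_tool(commands=[{"dx": 1,"dy": -0.06,"dz": 0,"yaw": 0},{"dx": 1,"dy": -0.07,"dz": 0,"yaw": 0},{"dx": 1,"dy": -0.06,"dz": 0,"yaw": 0},{"dx": 1,"dy": -0.07,"dz": 0,"yaw": 0},{"dx": 0,"dy": 0,"dz": 0,"yaw": 0}])

```text
t: 31.6
eef_pos: [557.6, 36.8, 149.8]
tcp_rot: [3.142, 0.002, 3.077]
ft_force: [4.5, 3.8, -1.7]
opening: 0.233
```

Emit:
drive_tool(commands=[{"dx": 1,"dy": -0.06,"dz": 0,"yaw": 0},{"dx": 1,"dy": -0.07,"dz": 0,"yaw": 0},{"dx": 1,"dy": -0.06,"dz": 0,"yaw": 0},{"dx": 0,"dy": 0,"dz": 0,"yaw": 0}])

```text
t: 31.93
eef_pos: [560.2, 36.6, 149.6]
tcp_rot: [3.142, 0.001, 3.077]
ft_force: [3.7, 3.7, -1.3]
opening: 0.23
```

Emit:
drive_tool(commands=[{"dx": 1,"dy": -0.06,"dz": 0,"yaw": 0},{"dx": 1,"dy": -0.07,"dz": 0,"yaw": 0},{"dx": 1,"dy": -0.06,"dz": 0,"yaw": 0},{"dx": 0,"dy": 0,"dz": 0,"yaw": 0}])

```text
t: 32.27
eef_pos: [563.2, 36.3, 149.6]
tcp_rot: [-3.141, 0.001, 3.077]
ft_force: [2.9, 1.9, -1.1]
opening: 0.233
```

Emit:
drive_tool(commands=[{"dx": 0.7,"dy": -0.04,"dz": 0,"yaw": 0},{"dx": 0.7,"dy": -0.05,"dz": 0,"yaw": 0},{"dx": 0,"dy": 0,"dz": 0,"yaw": 0},{"dx": 0,"dy": 0,"dz": 0,"yaw": 0}])

```text
t: 32.6
eef_pos: [564.3, 36.3, 149.6]
tcp_rot: [3.142, 0.0, 3.077]
ft_force: [1.6, 1.6, -1.1]
opening: 0.232
```

Emit:
drive_tool(commands=[{"dx": 0.5,"dy": -0.03,"dz": 0,"yaw": 0},{"dx": 0,"dy": 0,"dz": 0,"yaw": 0},{"dx": 0,"dy": 0,"dz": 0,"yaw": 0}])

```text
t: 32.85
eef_pos: [564.6, 36.3, 149.5]
tcp_rot: [3.142, -0.0, 3.077]
ft_force: [1.8, 1.8, -1.1]
opening: 0.231
```

Emit:
drive_tool(commands=[{"dx": 0.5,"dy": -0.03,"dz": 0,"yaw": 0},{"dx": 0,"dy": 0,"dz": 0,"yaw": 0},{"dx": 0,"dy": 0,"dz": 0,"yaw": 0}])

```text
t: 33.1
eef_pos: [564.9, 36.3, 149.5]
tcp_rot: [3.142, -0.001, 3.077]
ft_force: [-0.3, 1.4, -0.9]
opening: 0.237
```

Run:
```python
from h import *
s=env.state();print(s['eef_pos'],np.degrees(s['tcp_rot']),s['ft_force'],s['opening'],s['moment'])
a=save('scene','s17');t=save('top','t17');w=save('wrist','w17')
cv2.imwrite('pics/s17z.png',np.hstack([cv2.resize(a[150:200,290:350],(480,400),interpolation=cv2.INTER_CUBIC)[:,:,::-1],cv2.resize(t[155:205,290:330],(320,400),interpolation=cv2.INTER_CUBIC)[:,:,::-1]]))
```

```text
[564.94588262  36.34481649 149.47403364] [ 1.79997382e+02 -3.61097432e-02  1.76292649e+02] [-0.334487    1.43751797 -0.93131931] 0.23661197222861427 [0.31378979 0.07761953 0.08998087]
```

View pics/s17z.png

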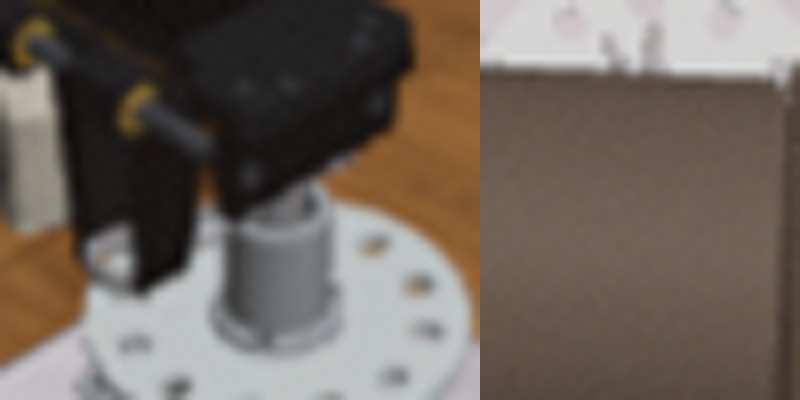

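Emit:
drive_tool(commands=[{"dx": 0,"dy": 0,"dz": -0.3,"yaw": 0},{"dx": 0,"dy": 0,"dz": 0,"yaw": 0},{"dx": 0,"dy": 0,"dz": 0,"yaw": 0}])

```text
t: 33.5
eef_pos: [565.1, 36.4, 149.2]
tcp_rot: [3.141, -0.0, 3.077]
ft_force: [-0.4, 1.8, 0.2]
opening: 0.231
```

Emit:
drive_tool(commands=[{"dx": 0,"dy": 0,"dz": 0,"yaw": 0},{"dx": 0,"dy": 0,"dz": 0,"yaw": 0},{"dx": 0,"dy": 0,"dz": 0,"yaw": 0},{"dx": 0,"dy": 0,"dz": 0,"yaw": 0},{"dx": 0,"dy": 0,"dz": 0,"yaw": 0}], grip=0.5)

```text
t: 33.92
eef_pos: [565.3, 36.2, 149.3]
tcp_rot: [3.142, 0.0, 3.077]
ft_force: [-0.3, -0.4, 0.5]
opening: 0.489
```

Emit:
drive_tool(commands=[{"dx": 0,"dy": 0,"dz": 5,"yaw": 0},{"dx": 0,"dy": 0,"dz": 15,"yaw": 0},{"dx": 0,"dy": 0,"dz": 30,"yaw": 0},{"dx": 0,"dy": 0,"dz": 35,"yaw": 0},{"dx": 0,"dy": 0,"dz": 30,"yaw": 0}])

```text
t: 34.33
eef_pos: [565.1, 36.3, 266.5]
tcp_rot: [3.142, 0.001, 3.077]
ft_force: [0.5, 0.0, 0.2]
opening: 0.499
```

Emit:
drive_tool(commands=[{"dx": 30,"dy": -3,"dz": 0,"yaw": 0},{"dx": 35,"dy": -3,"dz": 0,"yaw": 0},{"dx": 30,"dy": -3,"dz": 0,"yaw": 0},{"dx": 0,"dy": 0,"dz": 0,"yaw": 0},{"dx": 0,"dy": 0,"dz": 0,"yaw": 0}])

```text
t: 34.75
eef_pos: [660.7, 27.2, 263.6]
tcp_rot: [3.142, -0.001, 3.077]
ft_force: [0.6, -1.0, 0.4]
opening: 0.497
```

Emit:
drive_tool(commands=[{"dx": 0,"dy": 0,"dz": 0,"yaw": 0},{"dx": 0,"dy": 0,"dz": 0,"yaw": 0},{"dx": 0,"dy": 0,"dz": 0,"yaw": 0}])

```text
t: 35.0
eef_pos: [659.5, 27.5, 264.8]
tcp_rot: [3.142, 0.0, 3.077]
ft_force: [0.7, -0.3, 0.7]
opening: 0.5
```

Run:
```python
from h import *
import pickle
s=env.state();print(s['t'],s['eef_pos'],np.degrees(s['tcp_rot']),s['ft_force'],s['opening'],s['moment'])
pickle.dump(cal('wrist'),open('w18.pkl','wb'))
a=save('scene','s18');t=save('top','t18');w=save('wrist','w18')
cv2.imwrite('pics/w18z.png',cv2.resize(w[0:240,200:440],None,fx=2.5,fy=2.5,interpolation=cv2.INTER_CUBIC)[:,:,::-1])
cv2.imwrite('pics/s18z.png',cv2.resize(a[130:250,260:400],None,fx=4,fy=4,interpolation=cv2.INTER_CUBIC)[:,:,::-1])
```

```text
35.0 [659.51981177  27.50020096 264.82820148] [1.79994760e+02 1.99232738e-02 1.76300299e+02] [ 0.66486326 -0.25164866  0.66169359] 0.5003425175563512 [ 0.01194919 -0.01939847  0.02475131]
```

View pics/w18z.png

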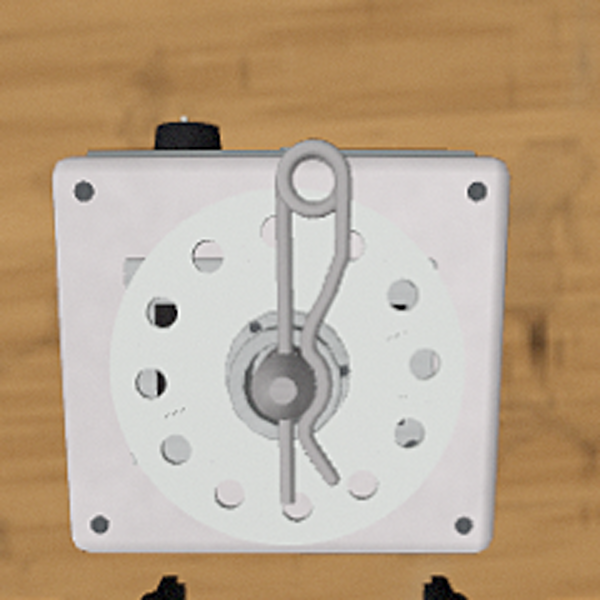

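View pics/s18z.png

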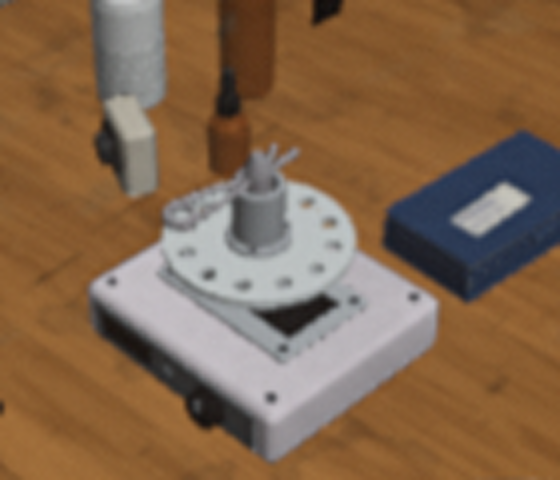

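Run:
```python
from h import *
import pickle
C=pickle.load(open('w18.pkl','rb'))
f=lambda p:[200+(p[0]+.5)/2.5-.5,(p[1]+.5)/2.5-.5]
u=lambda p,z:unproj('w',f(p),z,C)[0]
eye=u((314,178),152);tip=u((288,503),151);sp=u((283,389),171)
print(eye,tip,sp,np.hypot(*(tip-eye)[:2]))
d=np.array([.99792,-.06453]); print('clip x at spindle', 100-(tip-sp)[:2]@d, (sp-eye)[:2]@d)
a=cv2.imread('pics/top0.png').astype(int);b=cv2.imread('pics/t18.png').astype(int)
D=(abs(a-b).max(2)>60); n,_,st,_=cv2.connectedComponentsWithStats(D.astype(np.uint8)); print([s.tolist() for s in st[1:] if s[4]>15])
```

```text
[558.81855122  37.25398082 152.        ] [658.59270501  22.62370123 151.        ] [619.79333448  24.16184309 171.        ] 100.84109700875419
clip x at spindle 61.18207586579355 61.69279136063368
[[128, 92, 227, 308, 11809], [327, 96, 12, 32, 246], [188, 199, 48, 47, 1501], [272, 253, 29, 31, 312], [305, 282, 24, 9, 132], [280, 286, 8, 4, 16], [265, 343, 81, 57, 1697], [346, 359, 14, 16, 79], [0, 362, 83, 38, 1909], [345, 366, 8, 8, 47], [289, 368, 8, 7, 39]]
```

Run:
```python
from h import *
env.job_done(); s=env.state(); print(s['t'],s['ft_force'])
```

```text
the job is handed in; nothing more can be done
the job is handed in; nothing more can be done
```

The carousel is on the spindle and lying on the flange, and the R-clip is through the cross-hole with its bow sprung round the spindle. I handed the job in at about 35 s, with the gripper open and clear of everything.

- **Carousel:** I lowered it by feel. It met the flange at the expected height with a few newtons. Before letting go I lifted it 1.5 mm and moved it sideways until it touched the spindle lightly on each side (up to about 5 N). That gave me the spindle's y to a few tenths of a millimetre.
- **Clip:** I gripped it by the eye and fed the leg into the hole with no measurable resistance for about 19 mm. The bow then rode over with about 4 N along the leg, less than the 5 to 12 N expected. The pull on the clip fell to about zero at the seat position.
- **Last checks:** The final wrist picture shows the leg through the spindle and the bow round it. It puts clip x = 61.2 to 61.7 mm on the spindle axis, against 62 mm nominal, which is within camera error.
- **Not fully checked:** I never touched the bystanders, and the views I took of them showed nothing moved. A before-and-after comparison of the top picture flagged several regions, one of them next to the marker. I put these down to the arm hanging over the bench and did not look into them further.

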